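# Make up the sanding drum on the spindle sander

## Task

Make up the sanding drum on the upright spindle of the small bench sander, from the bottom up: the steel flange, the black rubber drum, over the drum the one abrasive sleeve that fits it, then the brass washer with its narrow hub upwards, and last the red knob on the spindle's end, every part right down home. Leave the two sleeves of the wrong size standing where they are.

Things in the scene. Friction and masses are not known exactly. Their poses are not given: they have to be found in the camera images.
- spindle_shoulder (a point): fixed bench sander: grey-green box, aluminium top 176 x 156 mm, 60 mm high (details to 62), one upright steel spindle amid it. The point is on the spindle's axis, at the top of its 26 mm wide shoulder, 70 mm above the worktop: foot of the stack. z points up. Spindle 12 mm in diameter, reaching 58 mm above the point; its last 4 mm taper to 7 mm. Place and turn vary.
- flange_centre (a point): steel disc, 50 mm in diameter, 10 mm thick, lying flat on the worktop, with a 15 mm through hole. The point is its centre, 5 mm above its underside; z along the hole. Goes first, on the shoulder; about 90 g. (All parts lie on the worktop, centres 85 mm or more apart, round a fixed blue vice 133 mm tall; a chest and case at the right back reach 175 mm: carry above these.)
- drum_centre (a point): matt black rubber drum (rigid here), a cylinder 38 mm in diameter and 28 mm tall, standing upright, with a 15 mm through hole. The point is its centre, 14 mm above its underside; z along the hole. Goes second, on the flange; about 50 g.
- sleeve_centre (a point): one of three orange-brown abrasive tubes with pale cardboard lining, open at both ends, upright, 26 mm tall; this is the middle size, 47 mm outside and 42 mm inside: the one that fits the 38 mm drum. Its point is its centre, 13 mm above its lower edge; z along the tube. Goes third, round the drum, down on the flange; the drum then stands 2 mm proud of it. About 25 g, stiff.
- washer_centre (a point): brass washer with a hub: a flat rim 36 mm in diameter and 3 mm thick, and on it a round hub 25 mm in diameter and 8 mm tall, 11 mm in all, with a 15 mm through hole; it lies with the hub up. The point is its centre, 5.5 mm above its underside; z up out of the hub. Goes fourth, rim down on the drum; about 50 g.
- knob_centre (a point): red round knob with a ribbed side, 33 mm over the ribs (the fingers close on 30 mm), 20 mm tall, standing on the mouth of its 15 mm wide, 11 mm deep blind hole. The point is its centre, 10 mm above its underside; z up. It pushes on without turning. Goes last, over the spindle's end, down on the washer's hub; about 30 g.
- sleeve_large_centre (a point): one of three orange-brown abrasive tubes with pale cardboard lining, open at both ends, upright, 26 mm tall; this is the largest, 62 mm outside and 57 mm inside, far too loose for the drum: stays where it stands. The point is its centre, 13 mm above its lower edge.
- sleeve_small_centre (a point): one of three orange-brown abrasive tubes with pale cardboard lining, open at both ends, upright, 26 mm tall; this is the smallest, 30 mm outside and 25 mm inside, too narrow for the drum: stays where it stands. The point is its centre, 13 mm above its lower edge.
Mind the look-alikes: they are no part of the job. What is shaped like the part that bears flange_centre but purple or turquoise is not meant.

How it is judged:
At the end, for the whole second after the job is handed in: Flange, drum, sleeve, washer and knob all sit on the spindle in that order, each upright (within 7 degrees), centred within 6 mm of the spindle's axis and within 3 mm of its seated height (centres 5, 24, 23, 43.5 and 59 mm above the shoulder), and at rest (horizontal distance between each of flange_centre, drum_centre, sleeve_centre, washer_centre, knob_centre and spindle_shoulder below 0.006 m and z of flange_centre in the frame of spindle_shoulder between 0.002 and 0.008 m and angle between each of flange_centre, drum_centre, sleeve_centre, washer_centre, knob_centre's own z axis and vertical below 0.12 rad and linear speed of each of flange, drum, sleeve, washer, knob below 0.02 m/s and z of drum_centre in the frame of spindle_shoulder between 0.021 and 0.027 m and z of sleeve_centre in the frame of spindle_shoulder between 0.02 and 0.026 m and z of washer_centre in the frame of spindle_shoulder between 0.0405 and 0.0465 m and z of knob_centre in the frame of spindle_shoulder between 0.056 and 0.062 m); the robot touches nothing.
It fails at once if a sleeve of the wrong size was shifted by more than 30 mm or knocked over (distance of any of sleeve_large_centre, sleeve_small_centre from where it was at the start of the episode above 0.03 m or angle between any of sleeve_large_centre, sleeve_small_centre's own z axis and vertical above 0.5 rad).
It also fails if it takes over 128 s, if anything falls off the work surface, if the arm or the gripper's body presses on something with over 40 N, if the wrist force passes 120 N, or if a joint passes its speed limit or range.

## Robot

A 7-joint arm with a two-finger parallel gripper is mounted at the origin on a cart in front of the work surface, level with it; the furniture and walls round the work are solid. World frame = base frame: x ahead of the robot, y to its left, z up, the work surface at z = 0. Lengths are in m, angles in rad, forces in N, time in s.
With the tool pointing down it reaches from about 0.425 to 0.875 m from the base axis. Payload 8.4 kg.
Tool frame: the origin (TCP) lies at the centre of the arm's flange, where the gripper is bolted on; the fingertips stand 173 mm ahead of it and the grasp point (between the pads) lies 155 mm ahead of it (robot.finger_overhang is the distance from the TCP to the fingertips, in m); z points along the fingers, x is the direction in which the jaws open and shut, and the axes are right-handed (so a half turn about z gives the same grasp; the last joint's range is limited). The gripper opens to 85 mm and grips with 20 to 120 N. Pads are 22 mm wide; open, the fingers measure 114 mm over their backs; the gripper's body (76 mm by 85 mm) begins 54 mm behind the grasp point. The pads swing forward as they close: fully open they stand 13 mm farther back than shut.
Start: joints at [-1.3, 0.333, 0.04, 1.465, -0.013, 1.343, -0.059], TCP at [0.235, 0.606, 0.405] pointing down, gripper open.
Joint ranges: [-2.58, 2.58], [-0.38, 2.09], [-1.3, 1.39], [0.25, 2.4], [-1.5, 4.64], [0.08, 2.09], [-2.65, 2.65]. Speed limits (rad/s): [2.22, 2.22, 2.79, 2.79, 3.14, 3.14, 3.14].

## Interface

Orientations are given as a unit quaternion [w, x, y, z].
In Python, from plant import robot, imaging gives the robot as it stands. The module is installed in compiled form; this text tells all that it offers.
- The arm moves only by the shell command python3 -m creep 'ROWS' [FORCE]. ROWS is a JSON object of lists of equal length, an entry for each row: "twist": the turn, a rotation vector about the tool's x, y, z in degrees, a list of three; "linear": the shift along the tool's x, y, z in cm, a list of three; "grip": the finger opening in cm, from 0 to 8.54. In form: {"twist": [[wx, wy, wz], ...], "linear": [[dx, dy, dz], ...], "grip": [grip, ...]}. A call has 1 to 5 rows; each row is the pose to reach, as a shift and turn from the pose commanded when the call began, along the tool's axes at that moment; what a row does not reach only later rows make up. A row lasts 1/8 s, in which the tool goes at most 62.5 mm and 10.7 degrees, less where a joint would pass 70% of its speed; a pose out of reach is approached as far as the arm can. A call with a gripper value outside its range is refused whole. The fingers move at their own pace and stop on an object; FORCE is the grip in N (left out, the last holds). Time passes only in rows, so rows that repeat a pose let the fingers close. It gives the time, the measured TCP pose, the force and the opening at its end, in the units of the state.
- robot.read_state(): the state, without advancing time (a new reading comes with each control period).
- imaging.camera(name): name is "scene" or "top" or "wrist"; returns a dict with "pixels" (400x640x3 uint8, red, green, blue), "fx", "fy", "cx", "cy" (pixels), "R" (3x3) and "t" (3): a world point X has camera coordinates R X + t. Camera axes: x right, y down, z forward; pixel columns grow to the right and rows downward; lengths in m; the calibration is good to about 2 mm. The wrist camera is an equidistant fisheye: a pixel r from the principal point sees the ray r / f radians off the axis. A picture is of the moment at which its call begins. There is no depth.
- robot.job_done(): hands the job in, once; it reports no verdict.
The state is a dict: "t": time; "q": joint angles; "dq": joint speeds; "joint_efforts": joint torques, N m; "eef_pos": TCP position; "orientation": TCP orientation; "wrist_force": force on the tool from outside, world axes, zero at the start; "wrist_torque": the same for the moment, N m; "finger_gap": finger opening in m.
Only numpy, scipy, OpenCV 4.12 (cv2) and the standard library are available. Lean on these libraries where they do the work, as an engineer would, in place of code of your own. Each camera call takes 0.05 s, during which the arm holds its last target.

## Working session

There is one attempt and no reset: what is moved stays moved. The work goes in short steps, Python scripts to look and compute and a shell command to move; the robot and the scene stay as the last step left them, time stands still between calls to the robot, and variables do not carry over. Pictures are saved under pics/ and viewed, and the job is handed in when it is done.

```bash
mkdir -p pics; ls; python3 - <<'E'
from plant import robot, imaging
import cv2
print(robot.read_state())
for n in ("scene","top","wrist"):
    c=imaging.camera(n); cv2.imwrite(f"pics/{n}0.png",c["pixels"][:,:,::-1])
    print(n,[c[k] for k in("fx","fy","cx","cy")],c["R"],c["t"])
E
```

```text
pics
{'t': 0.0, 'q': array([-1.30015137,  0.33393303,  0.03985336,  1.46627134, -0.01339988,
        1.34330073, -0.05848341]), 'dq': array([ 0.00104089,  0.00109847, -0.00128889,  0.0001995 , -0.00010805,
       -0.00055046, -0.00135515]), 'joint_efforts': array([ 2.17641505e-04, -6.58525729e+01,  1.36526227e+00, -4.05571747e+01,
        1.66052644e-02,  1.25157234e-02,  8.98965808e-07]), 'eef_pos': array([0.23489164, 0.60588897, 0.40380641]), 'orientation': array([ 5.07956155e-04,  8.25061368e-01,  5.65042531e-01, -6.47974251e-04]), 'wrist_force': array([ 0.28617514,  0.4141223 , -0.67235976]), 'wrist_torque': array([ 0.03315688, -0.06749719, -0.02822481]), 'finger_gap': 0.08531812777845095}
scene [413.36733343655754, 413.36733343655754, 317.5247551226696, 193.63900120938024] [[-0.61477717 -0.78869977  0.00130878]
 [-0.45159396  0.35064787 -0.82043219]
 [ 0.64661576 -0.50497401 -0.57174235]] [0.356157   0.30323664 0.66806905]
top [431.9213822628504, 431.9213822628504, 311.7093105356024, 195.94527463765982] [[-0.01015601 -0.99983445  0.01509724]
 [-0.99019846  0.00795261 -0.13944089]
 [ 0.13929774 -0.01636543 -0.9901153 ]] [0.01420795 0.5569845  1.22308051]
wrist [309.70691628693146, 309.70691628693146, 324.2936556402149, 201.60371225646065] [[ 3.60704167e-01  9.32680195e-01 -3.96816136e-04]
 [ 8.94365663e-01 -3.45765672e-01  2.83824173e-01]
 [ 2.64579980e-01 -1.02731460e-01 -9.58876260e-01]] [-0.65003922 -0.03695926  0.37755787]
```

View pics/top0.png

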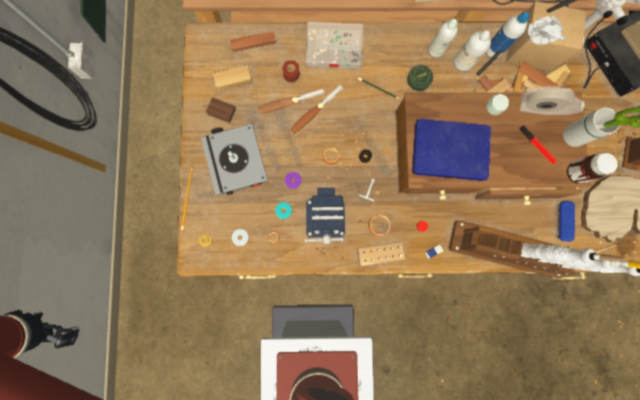

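View pics/scene0.png

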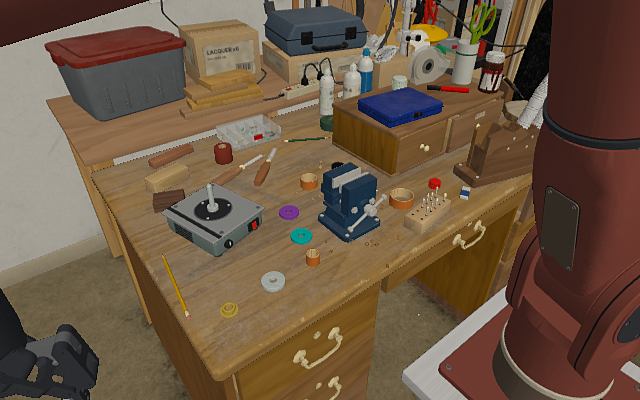

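View pics/wrist0.png

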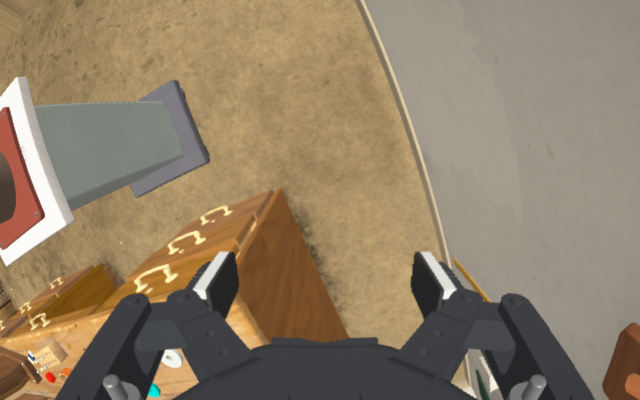

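The top view shows the likely flange at (240,237) in grey steel. The purple (293,180) and turquoise (283,210) discs are decoys. The washer is at (205,240), the drum at (365,156), the sleeves at (331,156), (380,224) and (273,238), the knob at (422,226) and the sander spindle near (234,157). Next I'll confirm these in an enlarged crop and measure them.

```bash
cat > h.py <<'E'
import numpy as np, cv2
from plant import robot, imaging
def ray(c,u,v,fish=False):
    x=(u-c["cx"])/c["fx"]; y=(v-c["cy"])/c["fy"]
    if fish:
        r=np.hypot(x,y); s=np.sin(r)/r if r>1e-9 else 1.; d=np.array([x*s,y*s,np.cos(r)])
    else: d=np.array([x,y,1.])
    R=np.array(c["R"]); t=np.array(c["t"])
    d=R.T@d; return -R.T@t, d/np.linalg.norm(d)
def onplane(c,u,v,z,fish=False):
    o,d=ray(c,u,v,fish); return o+d*(z-o[2])/d[2]
def proj(c,X,fish=False):
    p=np.array(c["R"])@np.array(X)+np.array(c["t"])
    if fish:
        r=np.hypot(p[0],p[1]); th=np.arctan2(r,p[2]); k=th/r if r>1e-9 else 1/p[2]
        return c["fx"]*p[0]*k+c["cx"], c["fy"]*p[1]*k+c["cy"]
    return c["fx"]*p[0]/p[2]+c["cx"], c["fy"]*p[1]/p[2]+c["cy"]
def crop(im,x0,y0,x1,y1,k,name):
    a=cv2.resize(im[y0:y1,x0:x1,::-1],None,fx=k,fy=k,interpolation=cv2.INTER_CUBIC); cv2.imwrite("pics/"+name,a)
E
python3 - <<'E'
from h import *
print(robot.finger_overhang)
c=imaging.camera("top"); crop(c["pixels"],190,110,450,270,3,"topcrop.png")
c=imaging.camera("scene"); crop(c["pixels"],150,140,460,330,2.5,"scenecrop.png")
E
```

```text
0.1734
```

View pics/topcrop.png

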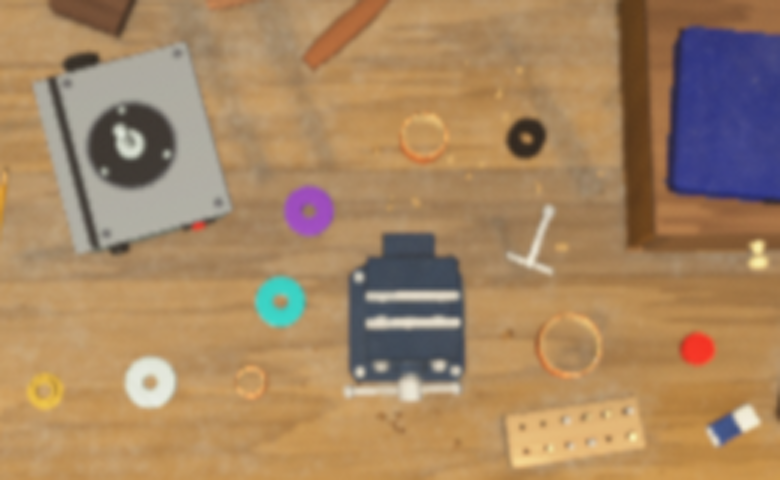

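View pics/scenecrop.png

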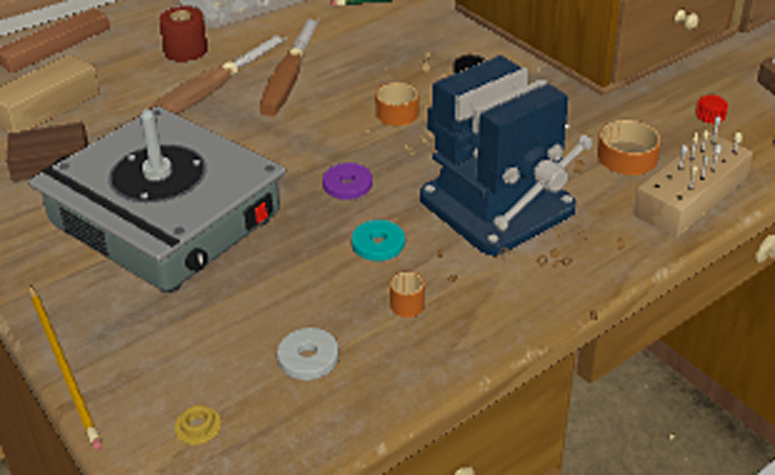

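Both crops agree. The sleeves differ by size: smallest at top (273,238), middle at (331,156), largest at (380,224). The middle one is to be confirmed by measured diameter. The grey disc at (240,237) is the flange, since its look-alikes are purple and turquoise.

```bash
cat > meas.py <<'E'
from h import *
c=imaging.camera("top"); im=c["pixels"]
k=6
# local-background segmentation in Lab at 6x upsample
items=dict(flange=(240,237,18,.010),washer=(205,240,13,.011),small=(273,238,11,.026),mid=(331,156,15,.026),large=(380,225,19,.026),drum=(365,156,13,.028),knob=(422,226,12,.020),purple=(293,180,16,.01),turq=(283,210,16,.01))
tiles=[]
for n,(u,v,r,h) in items.items():
    p=cv2.resize(im[v-r:v+r+1,u-r:u+r+1],None,fx=k,fy=k,interpolation=cv2.INTER_LINEAR)
    lab=cv2.cvtColor(p,cv2.COLOR_RGB2LAB).astype(float)
    bg=np.median(np.vstack([lab[:k].reshape(-1,3),lab[-k:].reshape(-1,3),lab[:,:k].reshape(-1,3),lab[:,-k:].reshape(-1,3)]),0)
    d=np.linalg.norm(lab-bg,axis=2)
    m=(d>(0.45*np.percentile(d,95))).astype(np.uint8)
    cs,_=cv2.findContours(m,cv2.RETR_EXTERNAL,cv2.CHAIN_APPROX_NONE)
    q=max(cs,key=cv2.contourArea); hull=cv2.convexHull(q)
    M=cv2.moments(hull); cu=(M["m10"]/M["m00"]+.5)/k-.5+u-r; cv_=(M["m01"]/M["m00"]+.5)/k-.5+v-r
    X=onplane(c,cu,cv_,h/2)
    o=-np.array(c["R"]).T@np.array(c["t"])
    Ar=M["m00"]/k**2; dep=np.linalg.norm(X-o); dia=2*np.sqrt(Ar/np.pi)*dep/c["fx"]
    print(n,"px %.2f %.2f"%(cu,cv_),X.round(4),"dia mm %.1f"%(dia*1e3),"range %.3f"%np.hypot(X[0],X[1]))
    vis=p[:,:,::-1].copy(); cv2.drawContours(vis,[hull],-1,(255,0,255),1); tiles.append(cv2.resize(vis,(180,180)))
print("cam",o)
while len(tiles)<12: tiles.append(tiles[0]*0)
cv2.imwrite("pics/tiles.png",np.vstack([np.hstack(tiles[i:i+4]) for i in(0,4,8)]))
E
python3 meas.py; python3 - <<'E'
from h import *
c=imaging.camera("top"); crop(c["pixels"],200,115,272,200,8,"sander.png")
c=imaging.camera("scene"); crop(c["pixels"],150,170,290,270,5,"sander2.png")
E
```

```text
flange px 239.57 237.06 [0.4409 0.223  0.005 ] dia mm 51.3 range 0.494
washer px 204.51 240.14 [0.4328 0.3258 0.0055] dia mm 38.7 range 0.542
small px 271.90 237.19 [0.4393 0.127  0.013 ] dia mm 42.7 range 0.457
mid px 332.62 155.50 [ 0.6838 -0.0558  0.013 ] dia mm 58.6 range 0.686
large px 380.25 226.45 [ 0.4679 -0.1933  0.013 ] dia mm 40.9 range 0.506
drum px 365.00 155.56 [ 0.6827 -0.1538  0.014 ] dia mm 39.8 range 0.700
knob px 421.85 225.89 [ 0.4687 -0.3178  0.01  ] dia mm 36.0 range 0.566
purple px 292.52 179.84 [0.6114 0.0659 0.005 ] dia mm 50.6 range 0.615
turq px 283.00 210.11 [0.5199 0.0947 0.005 ] dia mm 50.9 range 0.528
cam [0.38129714 0.02979235 1.28844264]
```

View pics/tiles.png

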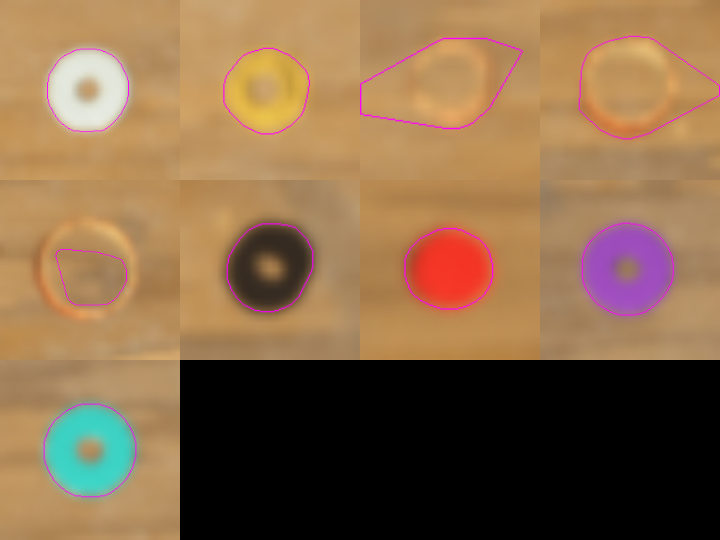

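View pics/sander.png

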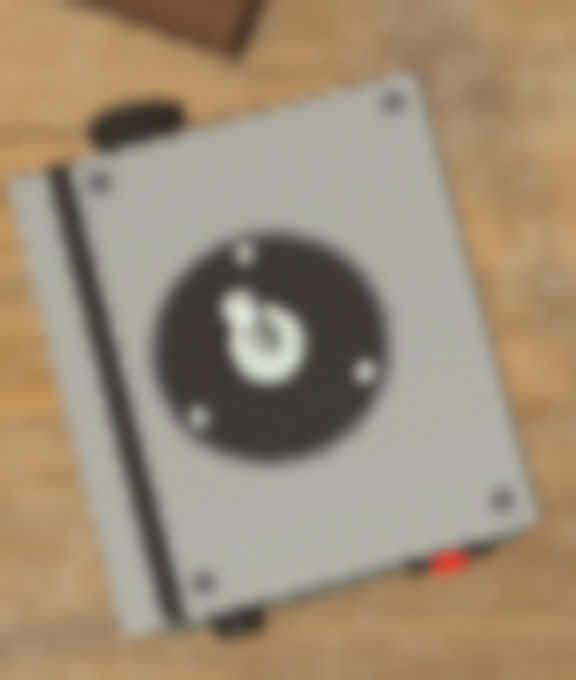

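View pics/sander2.png

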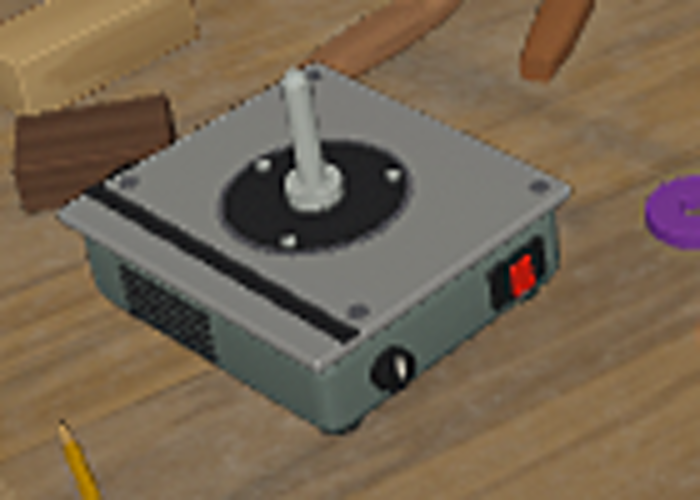

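The outlines of flange, washer, drum and knob are good (51, 39, 40 and 36 mm). The sleeve hulls in tiles 3–5 failed and need colour masks. The scene crop shows the spindle tip near (293,78)/5. Next I'll measure the spindle features and the sleeves.

```bash
cat > meas2.py <<'E'
from h import *
c=imaging.camera("top"); im=c["pixels"]; k=6
def cen(m):
    M=cv2.moments(m,True); return M["m10"]/M["m00"],M["m01"]/M["m00"],M["m00"]
x0,y0=212,138
p=cv2.resize(im[y0:y0+40,x0:x0+44],None,fx=k,fy=k,interpolation=cv2.INTER_LINEAR); g=cv2.cvtColor(p,cv2.COLOR_RGB2GRAY)
m=(g<115).astype(np.uint8); cs,_=cv2.findContours(m,cv2.RETR_EXTERNAL,cv2.CHAIN_APPROX_NONE); q=cv2.convexHull(max(cs,key=cv2.contourArea))
(eu,ev),ax,_=cv2.fitEllipse(q); U=(eu+.5)/k-.5+x0; V=(ev+.5)/k-.5+y0
print("disc",U,V,np.array(ax)/k*2.83,onplane(c,U,V,.061))
print(-np.array(c["R"]).T@np.array(c["t"]))
# mid sleeve / others: saturation orange
hsv=cv2.cvtColor(im,cv2.COLOR_RGB2HSV)
s=imaging.camera("scene"); hs=cv2.cvtColor(s["pixels"],cv2.COLOR_RGB2HSV)
for n,(u,v,r) in dict(small=(313,257,12),mid=(309,181,14),large=(402,198,16)).items():
    a=s["pixels"][v-r:v+r,u-r:u+r].astype(float); 
    A=hs[v-r:v+r,u-r:u+r]; m=((A[:,:,1]>165)&(A[:,:,0]<16)).astype(np.uint8)
    cs,_=cv2.findContours(m,cv2.RETR_EXTERNAL,cv2.CHAIN_APPROX_NONE); q=max(cs,key=cv2.contourArea); x,y,w,h=cv2.boundingRect(q)
    print(n,"scene bbox",x+u-r,y+v-r,w,h, cv2.contourArea(q))
E
python3 meas2.py
python3 - <<'E'
from h import *
s=imaging.camera("scene")
crop(s["pixels"],290,160,420,275,6,"sl.png")
c=imaging.camera("top"); crop(c["pixels"],310,135,400,245,5,"slt.png")
E
```

```text
disc 233.36465454101562 158.01790364583334 [80.31917068 83.0675488 ] [0.66680069 0.23543974 0.061     ]
[0.38129714 0.02979235 1.28844264]
small scene bbox 306 252 14 15 102.0
mid scene bbox 300 177 18 13 109.0
large scene bbox 389 195 25 15 172.0
```

View pics/sl.png

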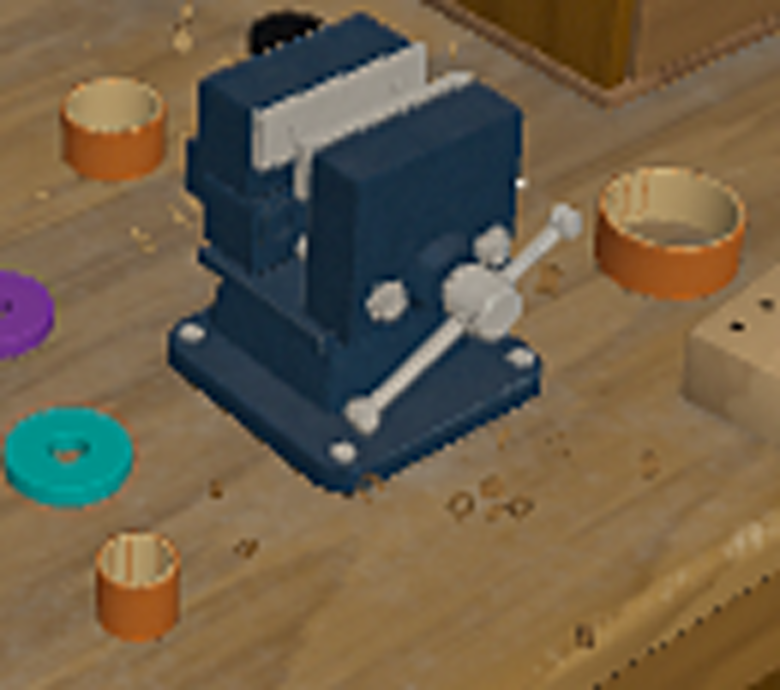

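View pics/slt.png

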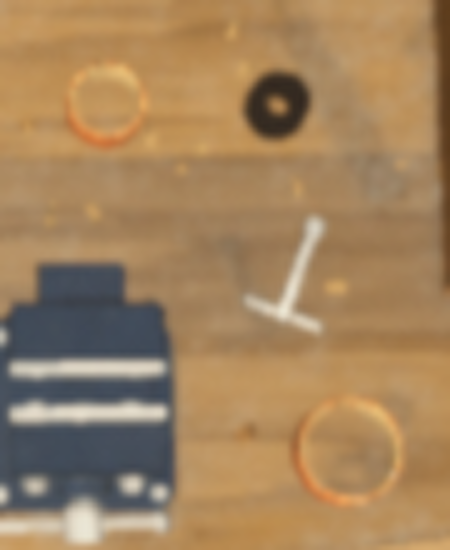

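The scene crop confirms the sizes. The sleeve at scene (309,181), top (331,156), is between the small one at (313,257) and the large one at (402,198), about 46 mm wide against 30 and 62, so it is the middle one. I'll start with the flange.

```bash
cat >> h.py <<'E'
from scipy.spatial.transform import Rotation as Ro
def pose():
    s=robot.read_state(); w,x,y,z=s["orientation"]; return np.array(s["eef_pos"]),Ro.from_quat([x,y,z,w]),s
def go(x,y,z,yaw=0.):
    p,R,s=pose(); T=Ro.from_euler("z",yaw,degrees=True)*Ro.from_euler("x",180,degrees=True)
    d=R.inv().apply(np.array([x,y,z])-p)*100; tw=(R.inv()*T).as_rotvec(degrees=True)
    print("t %.2f"%s["t"],"pos",p.round(4),"gap %.4f"%s["finger_gap"],"F",np.round(s["wrist_force"],1),"| linear cm",d.round(2),"twist",tw.round(2))
E
python3 -c "
from h import *
go(.441,.223,.34)"
```

```text
t 0.60 pos [0.2349 0.606  0.4047] gap 0.0854 F [0.1 0.6 0.2] | linear cm [-28.26  33.06   6.47] twist [-0.    0.   68.81]
```

```bash
python3 -m creep '{"twist": [[0,0,8.6],[0,0,17.2],[0,0,25.8],[0,0,34.4],[0,0,43]], "linear": [[-3.53,4.13,0.4],[-7.06,8.26,0.8],[-10.6,12.4,1.2],[-14.1,16.5,1.6],[-17.7,20.7,2]], "grip": [8.5,8.5,8.5,8.5,8.5]}' 40; python3 -c "
from h import *
go(.441,.223,.34)"
```

```text
t: 1.23
eef_pos: [0.3646, 0.3645, 0.3848]
orientation: [-0.0, 0.975, 0.221, 0.0]
wrist_force: [1.3, 0.5, 0.1]
finger_gap: 0.085
t 1.23 pos [0.3646 0.3645 0.3848] gap 0.0850 F [1.3 0.5 0.1] | linear cm [ 0.79 16.07  4.48] twist [-0.03 -0.03 25.54]
```

```bash
python3 -m creep '{"twist": [[0,0,8.6],[0,0,17.2],[0,0,25.8],[0,0,25.8],[0,0,25.8]], "linear": [[0.2,5.4,1.5],[0.5,10.8,3],[0.8,16,4.5],[0.8,16.1,4.5],[0.8,16.1,4.5]], "grip": [8.5,8.5,8.5,8.5,8.5]}'; python3 - <<'E'
from h import *
go(.441,.223,.34)
c=imaging.camera("wrist"); cv2.imwrite("pics/w1.png",c["pixels"][:,:,::-1])
for n,X in dict(flange=(.4409,.223,.005),grasp=(.441,.223,.18),small=(.44,.127,.013),shoulder=(.667,.2355,.07),tip=(.667,.2355,.128)).items(): print(n,np.round(proj(c,X,True),1))
print(-np.array(c["R"]).T@np.array(c["t"]),c["R"][2])
E
```

```text
t: 1.85
eef_pos: [0.4412, 0.2251, 0.34]
orientation: [-0.0, 1.0, 0.0, 0.0]
wrist_force: [0.2, 0.4, -0.2]
finger_gap: 0.0851
t 1.85 pos [0.4412 0.2251 0.34  ] gap 0.0851 F [ 0.2  0.4 -0.2] | linear cm [-0.02  0.21 -0.  ] twist [-0.03 -0.    0.05]
flange [323.8 187.6]
grasp [323.5 276. ]
small [322.9 275.2]
shoulder [553.9 194.1]
tip [593.4 212.3]
[0.44121946 0.29761692 0.30834618] [ 6.85739667e-04 -2.82451377e-01 -9.59281371e-01]
```

View pics/w1.png

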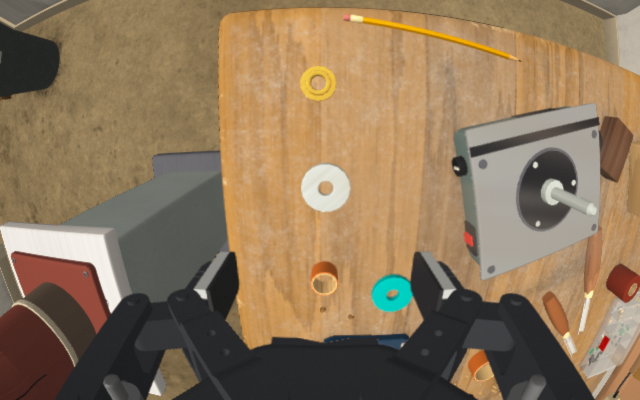

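The wrist view shows the flange at (326,188), close to the predicted (324,188). The spindle is at (551,192)–(592,210), against a predicted (554,194)–(593,212).

```bash
cat > wm.py <<'E'
from h import *
# outer contour of a blob near (u,v) by boundary rays: points cast on plane z, circle fit
def blob(c,u,v,r,mask,z,k=4,fish=True,hole=False):
    im=c["pixels"]; u=int(u);v=int(v); x0=max(u-r,0); y0=max(v-r,0)
    p=cv2.resize(im[y0:v+r+1,x0:u+r+1],None,fx=k,fy=k,interpolation=cv2.INTER_LINEAR)
    m=mask(p).astype(np.uint8)
    cs,_=cv2.findContours(m,cv2.RETR_EXTERNAL,cv2.CHAIN_APPROX_NONE)
    q=cv2.convexHull(max(cs,key=cv2.contourArea))[:,0].astype(float)
    px=(q+.5)/k-.5+[x0,y0]
    # dense resample of hull
    n=len(px); d=np.vstack([px[i]+(px[(i+1)%n]-px[i])*t for i in range(n) for t in np.linspace(0,1,8,endpoint=False)])
    P=np.array([onplane(c,a,b,z,fish)[:2] for a,b in d]).astype(np.float32)
    (cx,cy),ax,_=cv2.fitEllipse(P*1000)
    return np.array([cx,cy]),np.array(ax),px.mean(0)
def gray(p): 
    h=cv2.cvtColor(p,cv2.COLOR_RGB2HSV); return (h[:,:,1]<50)&(h[:,:,2]>140)
def hue(lo,hi,s=120,v=90):
    def f(p):
        h=cv2.cvtColor(p,cv2.COLOR_RGB2HSV); return (h[:,:,0]>=lo)&(h[:,:,0]<=hi)&(h[:,:,1]>s)&(h[:,:,2]>v)
    return f
def dark(th):
    return lambda p: cv2.cvtColor(p,cv2.COLOR_RGB2GRAY)<th
E
python3 - <<'E'
from wm import *
c=imaging.camera("wrist"); im=c["pixels"]
print("flange",blob(c,326,188,32,gray,.010))
print("disc@.061",blob(c,550,190,50,dark(95),.061))
t=imaging.camera("top")
print("flange top",blob(t,240,237,16,gray,.010,6,False))
crop(im,500,130,620,260,5,"sp.png")
print(imaging.camera("wrist")["pixels"][205:209,585:600].mean(2).round(0))
E
```

```text
flange (array([442.48635864, 224.2519989 ]), array([48.55433655, 49.31329346]), array([326.9537037 , 188.52777778]))
disc@.061 (array([667.74951172, 237.23628235]), array([81.75389099, 82.96374512]), array([546.54563492, 186.94642857]))
flange top (array([441.55181885, 218.27838135]), array([41.26677704, 50.03482056]), array([241.85555556, 237.11666667]))
[[174. 173. 172. 172. 182. 196. 196. 185. 174. 163. 164. 163. 163. 162.
  143.]
 [176. 174. 176. 185. 203. 209. 204. 195. 182. 167. 161. 162. 162. 161.
  141.]
 [178. 178. 183. 202. 212. 215. 211. 203. 191. 177. 162. 163. 164. 161.
  140.]
 [179. 181. 196. 213. 215. 218. 215. 210. 202. 193. 177. 166. 163. 161.
  138.]]
```

View pics/sp.png

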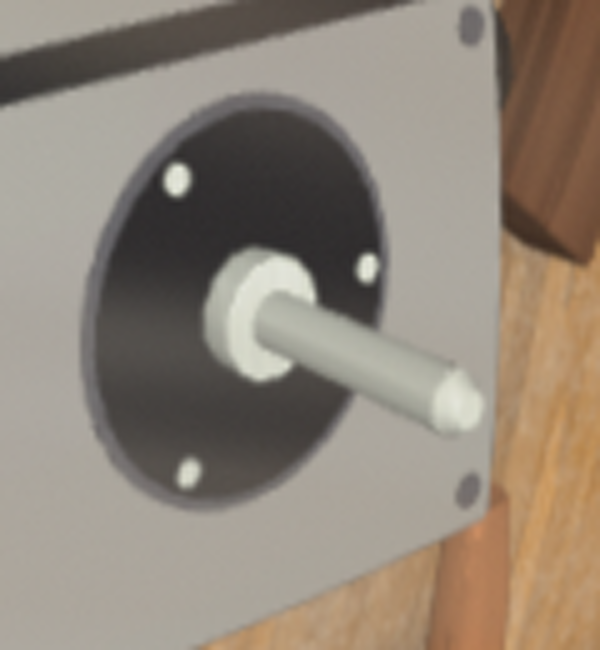

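The wrist and top cameras agree to about 1.5 mm: flange (0.4425,0.2243) and disc axis (0.6677,0.2372). I'll descend over the flange.

```bash
python3 -m creep '{"twist": [[0,0,0],[0,0,0],[0,0,0],[0,0,0],[0,0,0]], "linear": [[0.12,0.08,5],[0.12,0.08,10],[0.12,0.08,15],[0.12,0.08,15.5],[0.12,0.08,15.5]], "grip": [6.5,6.5,6.5,6.5,6.5]}'; python3 - <<'E'
from h import *
go(.4425,.2243,.175)
c=imaging.camera("wrist"); cv2.imwrite("pics/w2.png",c["pixels"][:,:,::-1])
c=imaging.camera("scene"); crop(c["pixels"],220,200,360,310,5,"s2.png")
E
```

```text
t: 2.68
eef_pos: [0.4429, 0.2245, 0.1858]
orientation: [-0.0, 1.0, 0.0, 0.0]
wrist_force: [0.5, -0.0, 0.9]
finger_gap: 0.0646
t 2.67 pos [0.4429 0.2245 0.1858] gap 0.0646 F [ 0.5 -0.   0.9] | linear cm [-0.04  0.02  1.08] twist [-0.01 -0.03  0.05]
```

View pics/w2.png

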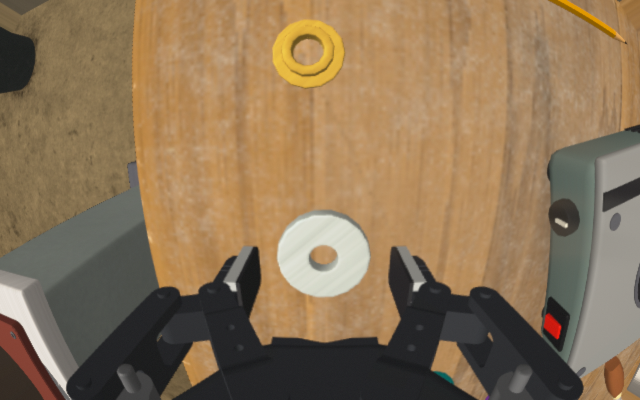

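View pics/s2.png

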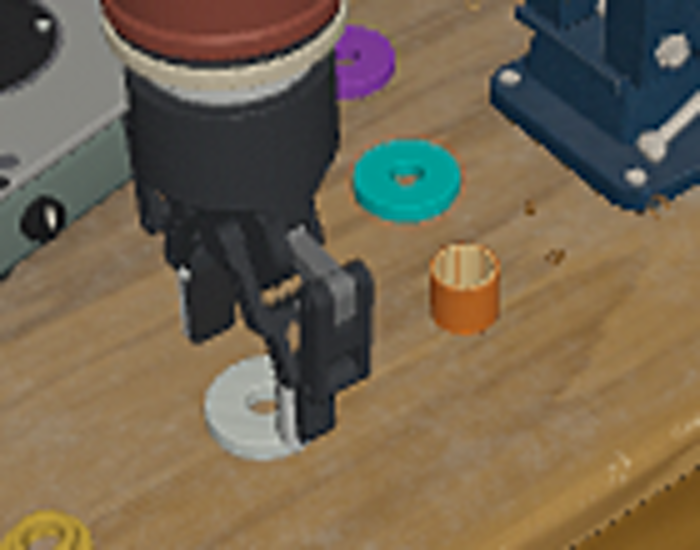

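```bash
python3 - <<'E'
from h import *
c=imaging.camera("scene")
for u,v in((220+308/5,200+442/5),(220+332/5,200+430/5)):
    o,d=ray(c,u,v)
    for x in (.41,.405,.40): print(u,v,(o+d*(x-o[0])/d[0]).round(4))
E
python3 -m creep '{"twist": [[0,0,0],[0,0,0],[0,0,0]], "linear": [[-0.04,0.02,0.4],[-0.04,0.02,0.8],[-0.04,0.02,0.8]], "grip": [6,6,6]}'
```

```text
281.6 288.4 [0.41   0.2218 0.011 ]
281.6 288.4 [0.405  0.2248 0.0174]
281.6 288.4 [0.4    0.2278 0.0238]
286.4 286.0 [0.41   0.2104 0.0102]
286.4 286.0 [0.405  0.2135 0.0166]
286.4 286.0 [0.4    0.2166 0.023 ]
t: 3.2
eef_pos: [0.4419, 0.2236, 0.1765]
orientation: [0.0, 1.0, 0.0, -0.0]
wrist_force: [-0.6, -0.0, 0.7]
finger_gap: 0.0602
```

```bash
python3 -m creep '{"twist": [[0,0,0],[0,0,0],[0,0,0]], "linear": [[0.05,-0.05,0.1],[0.05,-0.05,0.1],[0.05,-0.05,0.1]], "grip": [5.3,5.3,5.3]}'; python3 - <<'E'
from h import *
go(.4425,.2243,.175)
c=imaging.camera("scene"); crop(c["pixels"],250,250,310,310,10,"s3.png")
E
```

```text
t: 3.58
eef_pos: [0.4426, 0.2242, 0.1757]
orientation: [0.0, 1.0, 0.0, -0.0]
wrist_force: [-0.4, 0.4, 0.1]
finger_gap: 0.0531
t 3.58 pos [0.4426 0.2242 0.1757] gap 0.0531 F [-0.4  0.4  0.1] | linear cm [-0.01 -0.01  0.07] twist [0.   0.   0.01]
```

View pics/s3.png

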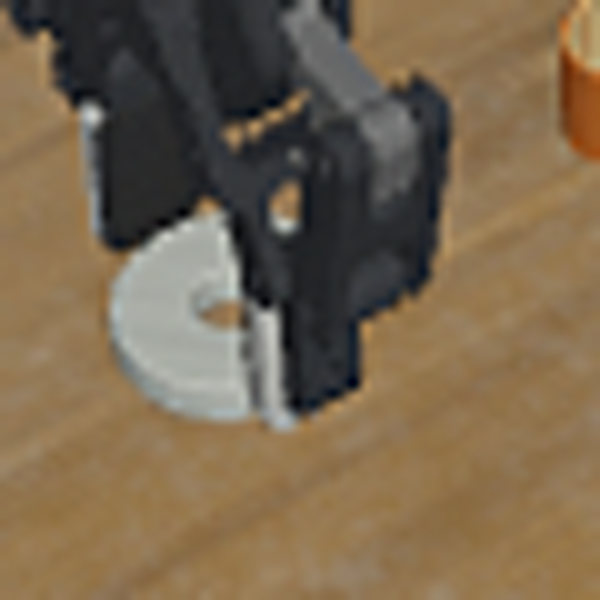

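The near pad tip at crop (280,425) stands beside the flange edge and close to its underside, so I close here.

```bash
python3 -m creep '{"twist": [[0,0,0],[0,0,0],[0,0,0]], "linear": [[0,0,0],[0,0,0],[0,0,0]], "grip": [4.5,4.5,4.5]}' 40; python3 -m creep '{"twist": [[0,0,0],[0,0,0],[0,0,0],[0,0,0],[0,0,0]], "linear": [[0,0,-1],[0,0,-6],[0,0,-11],[0,0,-16],[0,0,-16]], "grip": [4.5,4.5,4.5,4.5,4.5]}'; python3 - <<'E'
from h import *
go(.6677,.2372,.34)
c=imaging.camera("wrist"); cv2.imwrite("pics/w3.png",c["pixels"][:,:,::-1])
E
```

```text
t: 4.0
eef_pos: [0.4426, 0.2242, 0.1763]
orientation: [-0.0, 1.0, 0.0, -0.0]
wrist_force: [-2.7, -1.9, 8.9]
finger_gap: 0.0473
t: 4.62
eef_pos: [0.4437, 0.2245, 0.34]
orientation: [-0.002, 1.0, -0.0, 0.003]
wrist_force: [-0.4, 0.5, -1.7]
finger_gap: 0.0471
t 4.62 pos [0.4437 0.2245 0.34  ] gap 0.0471 F [-0.4  0.5 -1.7] | linear cm [22.4  -1.27  0.14] twist [-0.28 -0.33 -0.01]
```

View pics/w3.png

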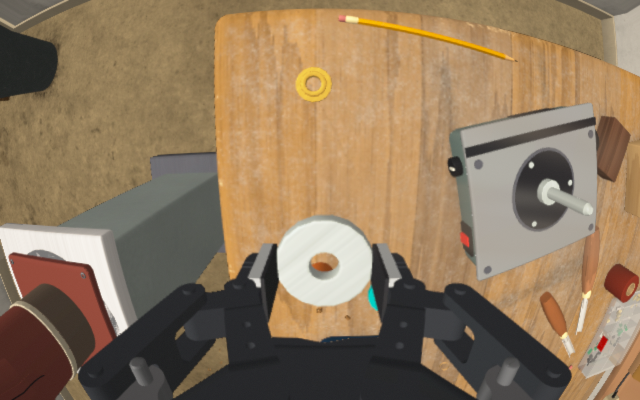

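The flange is held level with its hole at (324,262). Next I work out where its centre lies relative to the TCP.

```bash
python3 - <<'E'
from wm import *
p,R,s=pose()
c=imaging.camera("wrist"); z=p[2]-.1657
b=blob(c,324,262,52,gray,z); print("outer",b, b[0]/1000-p[:2])
# hole: woodish pixels inside
def hole(p): return ~gray(p)
b=blob(c,324,264,19,hole,z,6); print("hole",b,b[0]/1000-p[:2])
crop(c["pixels"],260,200,390,320,5,"fl.png")
print("disc@.061",blob(c,546,190,50,dark(95),.061))
E
```

```text
outer (array([443.42260742, 226.11265564]), array([47.41411209, 50.60725021]), array([320.42045455, 260.89318182])) [0.00047606 0.00179128]
hole (array([442.91619873, 225.85816956]), array([13.04865837, 15.06143761]), array([321.64583333, 263.2       ])) [-3.03498016e-05  1.53679604e-03]
disc@.061 (array([667.88964844, 237.20565796]), array([81.65259552, 83.14187622]), array([546.63636364, 189.03409091]))
```

View pics/fl.png

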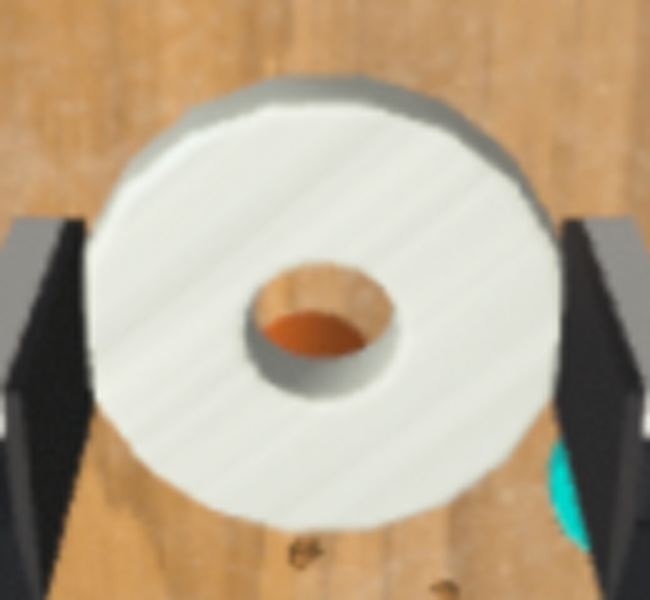

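```bash
python3 - <<'E'
from h import *
p,R,s=pose(); c=imaging.camera("wrist"); z=p[2]-.1657
P=lambda a,b:(onplane(c,260+a/5-.4,200+b/5-.4,z,True)-p)[:2].round(4)
for n,(a,b) in dict(holetop=(322,262),holebot=(322,400),holeL=(247,325),holeR=(398,325),outtop=(322,101),outbot=(322,530),L=(87,280),Rr=(560,280)).items(): print(n,P(a,b))
E
```

```text
holetop [0.0001 0.008 ]
holebot [ 0.0001 -0.0074]
holeL [-0.0072  0.0011]
holeR [0.0075 0.0011]
outtop [0.0001 0.0244]
outbot [ 0.0002 -0.0235]
L [-0.0227  0.0058]
Rr [0.0232 0.0058]
```

The hole centre is within 0.3 mm of the TCP axis in x and y. I'll move over the spindle.

```bash
python3 -m creep '{"twist": [[0,0,0],[0,0,0],[0,0,0],[-0.2,-0.2,0],[-0.2,-0.2,0]], "linear": [[5.6,-0.3,0],[11.2,-0.6,0],[16.8,-0.9,0],[22.4,-1.3,0],[22.4,-1.3,0]], "grip": [4.5,4.5,4.5,4.5,4.5]}'; python3 - <<'E'
from wm import *
go(.6677,.2372,.34)
c=imaging.camera("wrist"); cv2.imwrite("pics/w4.png",c["pixels"][:,:,::-1])
print(-np.array(c["R"]).T@np.array(c["t"]))
for z in(.061,.07,.128): print(np.round(proj(c,(.6677,.2372,z),True),1))
E
```

```text
t: 5.4
eef_pos: [0.6689, 0.2365, 0.3308]
orientation: [0.004, 1.0, -0.001, -0.004]
wrist_force: [-1.1, -0.2, -0.9]
finger_gap: 0.0473
t 5.40 pos [0.6689 0.2365 0.3308] gap 0.0473 F [-1.1 -0.2 -0.9] | linear cm [-0.13 -0.06 -0.92] twist [ 0.5   0.43 -0.11]
[0.66896736 0.30875661 0.2985346 ]
[324.9 200.7]
[324.9 204.1]
[324.4 233.1]
```

View pics/w4.png

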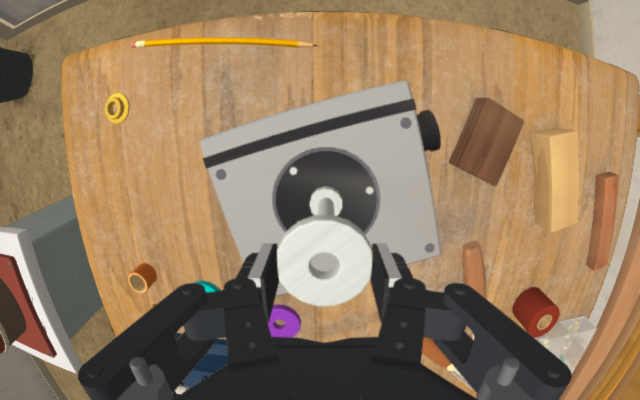

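The shoulder shows at (325,203), and the prediction was (324.9,204.1). Next I refine it and let the arm settle.

```bash
python3 -m creep '{"twist": [[0.4,0.4,-0.1],[0.4,0.4,-0.1]], "linear": [[-0.1,0,-0.5],[-0.1,0,-0.5]], "grip": [4.5,4.5]}'; python3 - <<'E'
from wm import *
go(.6677,.2372,.34)
c=imaging.camera("wrist")
print("disc@.061",blob(c,326,190,45,dark(95),.061))
crop(c["pixels"],260,140,390,320,4,"sp2.png")
E
```

```text
t: 5.7
eef_pos: [0.6648, 0.2374, 0.3419]
orientation: [-0.002, 1.0, 0.001, 0.002]
wrist_force: [0.6, -0.1, -1.6]
finger_gap: 0.047
t 5.70 pos [0.6648 0.2374 0.3419] gap 0.0470 F [ 0.6 -0.1 -1.6] | linear cm [0.29 0.02 0.19] twist [-0.28 -0.26  0.14]
disc@.061 (array([668.2947998 , 237.89775085]), array([79.87107086, 82.28865051]), array([326.50914634, 181.55182927]))
```

View pics/sp2.png

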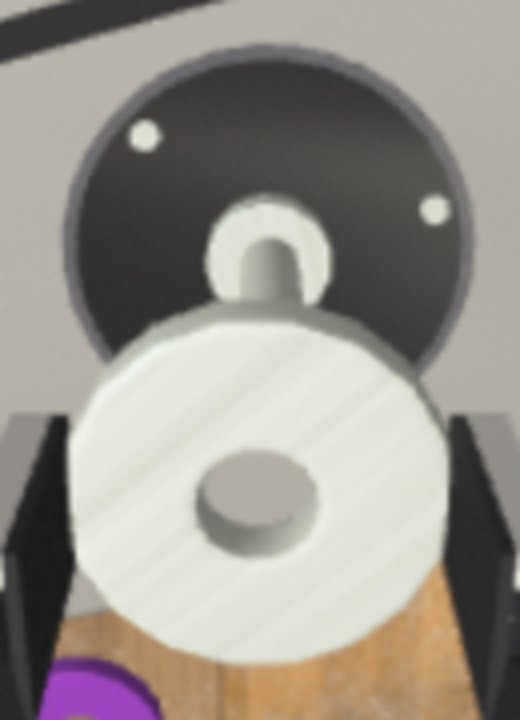

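```bash
python3 -m creep '{"twist": [[0,0,0],[0,0,0]], "linear": [[0,0,0],[0,0,0]], "grip": [4.5,4.5]}'; python3 - <<'E'
from wm import *
go(.6678,.2373,.34)
c=imaging.camera("wrist"); p,R,s=pose()
print("disc@.061",blob(c,326,190,45,dark(95),.061))
crop(c["pixels"],260,140,390,320,4,"sp3.png")
E
```

```text
t: 6.0
eef_pos: [0.6653, 0.2374, 0.3411]
orientation: [-0.002, 1.0, 0.001, 0.002]
wrist_force: [0.9, 0.4, -0.6]
finger_gap: 0.0467
t 6.00 pos [0.6653 0.2374 0.3411] gap 0.0467 F [ 0.9  0.4 -0.6] | linear cm [0.25 0.01 0.11] twist [-0.23 -0.21  0.13]
disc@.061 (array([668.33648682, 237.88175964]), array([80.02284241, 82.00804138]), array([329.65   , 180.70625]))
```

View pics/sp3.png

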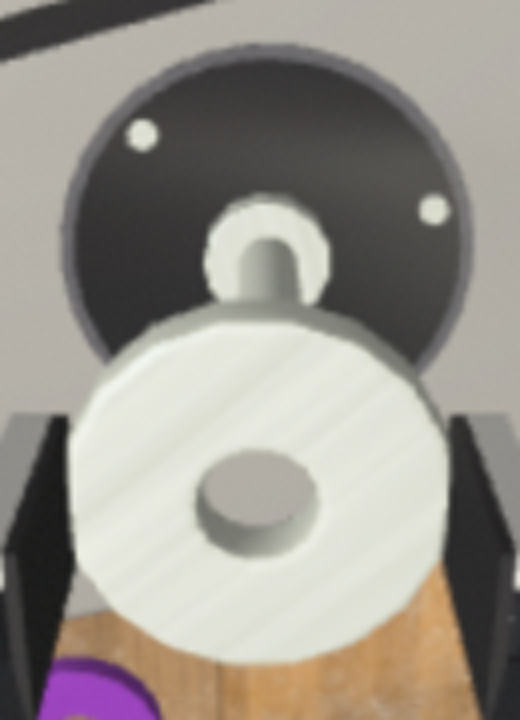

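```bash
python3 - <<'E'
from h import *
p,R,s=pose(); c=imaging.camera("wrist")
P=lambda a,b,z:(onplane(c,260+a/4-.375,140+b/4-.375,z,True)).round(4)[:2]
print("shoulder L,R,top",P(204,262,.07),P(331,262,.07),P(267,200,.07))
z=p[2]-.1657
for a,b in((195,500),(319,500),(257,449),(257,558)): print("hole",P(a,b,z)-p[:2])
E
```

```text
shoulder L,R,top [0.6555 0.2374] [0.6812 0.2374] [0.6682 0.2503]
hole [-0.00692992  0.00151498]
hole [0.00817008 0.00151498]
hole [0.00057008 0.00851498]
hole [ 0.00067008 -0.00668502]
```

```bash
python3 -m creep '{"twist": [[-0.2,-0.2,0.1],[-0.2,-0.2,0.1],[-0.2,-0.2,0.1],[-0.2,-0.2,0.1]], "linear": [[0.28,0.04,1],[0.28,0.04,2.5],[0.28,0.04,2.5],[0.28,0.04,2.5]], "grip": [4.5,4.5,4.5,4.5]}'; python3 - <<'E'
from wm import *
go(.6682,.2370,.255)
c=imaging.camera("wrist"); p,R,s=pose()
crop(c["pixels"],260,140,390,320,4,"sp4.png")
E
```

```text
t: 6.6
eef_pos: [0.6685, 0.237, 0.3155]
orientation: [0.0, 1.0, 0.0, -0.0]
wrist_force: [-1.0, 0.3, 0.2]
finger_gap: 0.0469
t 6.60 pos [0.6685 0.237  0.3155] gap 0.0469 F [-1.   0.3  0.2] | linear cm [-0.03 -0.01  6.05] twist [0.02 0.02 0.01]
```

View pics/sp4.png

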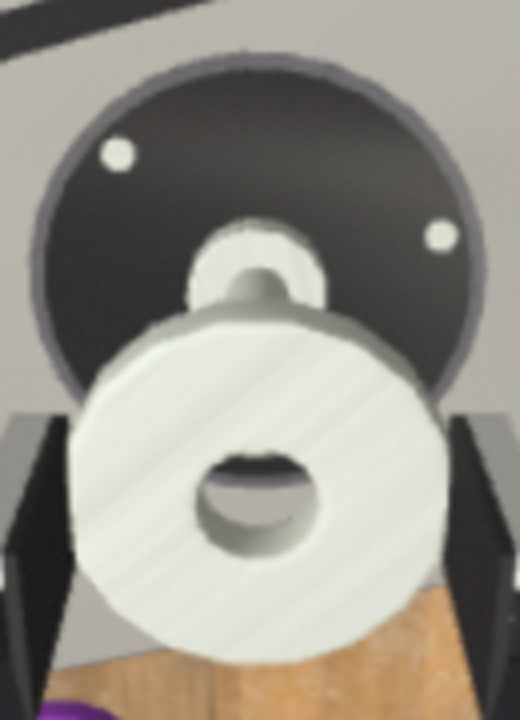

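Shoulder (257.5) and hole (257) line up in x. I descend onto the spindle.

```bash
python3 -m creep '{"twist": [[0,0,0],[0,0,0],[0,0,0],[0,0,0]], "linear": [[-0.02,0,1],[-0.02,0,2],[-0.02,0,3],[-0.02,0,3]], "grip": [4.5,4.5,4.5,4.5]}'; python3 - <<'E'
from wm import *
go(.6682,.2370,.25)
c=imaging.camera("wrist"); p,R,s=pose()
crop(c["pixels"],260,140,390,320,4,"sp5.png")
E
```

```text
t: 7.15
eef_pos: [0.6679, 0.2369, 0.2843]
orientation: [0.0, 1.0, 0.0, -0.001]
wrist_force: [-0.1, -0.3, -1.3]
finger_gap: 0.0471
t 7.15 pos [0.6679 0.2369 0.2843] gap 0.0471 F [-0.1 -0.3 -1.3] | linear cm [ 0.04 -0.01  3.43] twist [0.05 0.11 0.01]
```

View pics/sp5.png

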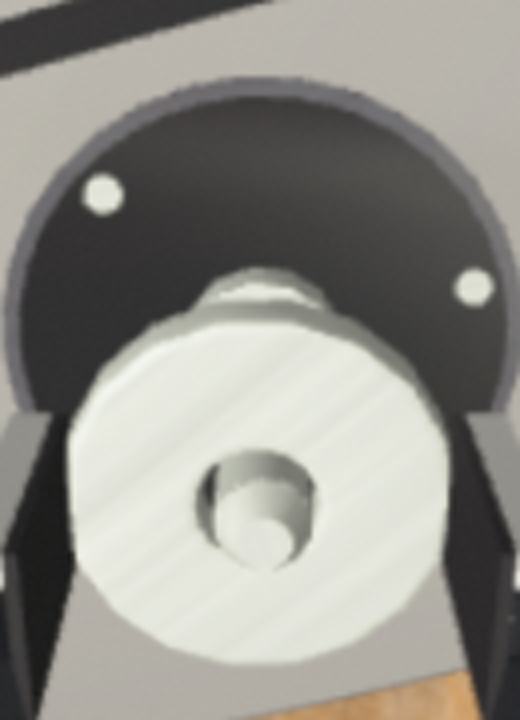

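The spindle is through the hole, about 1 mm to the +x side. I shift 0.06 cm and go on down.

```bash
python3 -m creep '{"twist": [[0,0.1,0],[0,0.1,0],[0,0.1,0],[0,0.1,0],[0,0.1,0]], "linear": [[0.07,0,0.4],[0.07,0,1.4],[0.07,0,2.4],[0.07,0,3.4],[0.07,0,3.5]], "grip": [4.5,4.5,4.5,4.5,4.5]}'; python3 -m creep '{"twist": [[0,0,0],[0,0,0]], "linear": [[0,0,0.2],[0,0,0.3]], "grip": [4.5,4.5]}'; python3 -c "
from h import *
go(.6682,.2370,.246)"
```

```text
t: 7.82
eef_pos: [0.6686, 0.2369, 0.2494]
orientation: [0.0, 1.0, 0.0, 0.0]
wrist_force: [-0.3, -0.9, -0.1]
finger_gap: 0.047
t: 8.07
eef_pos: [0.6691, 0.237, 0.248]
orientation: [-0.0, 1.0, 0.0, 0.001]
wrist_force: [0.6, -0.5, -0.3]
finger_gap: 0.0468
t 8.07 pos [0.6691 0.237  0.248 ] gap 0.0468 F [ 0.6 -0.5 -0.3] | linear cm [-0.09 -0.    0.2 ] twist [-0.01 -0.13  0.01]
```

```bash
python3 -m creep '{"twist": [[0,0,0],[0,0,0]], "linear": [[-0.05,0,0.15],[-0.05,0,0.15]], "grip": [4.5,4.5]}'; python3 -m creep '{"twist": [[0,0,0],[0,0,0]], "linear": [[0,0,0.15],[0,0,0.15]], "grip": [4.5,4.5]}'
```

```text
t: 8.32
eef_pos: [0.6686, 0.237, 0.2466]
orientation: [-0.0, 1.0, 0.0, 0.001]
wrist_force: [-0.0, -0.6, -0.3]
finger_gap: 0.0472
t: 8.57
eef_pos: [0.6686, 0.2369, 0.2464]
orientation: [-0.0, 1.0, 0.0, 0.001]
wrist_force: [-3.9, -1.1, 11.2]
finger_gap: 0.0472
```

Contact at 11 N. I release and lift.

```bash
python3 -m creep '{"twist": [[0,0,0],[0,0,0],[0,0,0],[0,0,0],[0,0,0]], "linear": [[0,0,-0.1],[0,0,-0.1],[0,0,-0.1],[0,0,-3],[0,0,-9.5]], "grip": [8.3,8.3,8.3,8.3,8.3]}'; python3 - <<'E'
from wm import *
go(.684,-.1525,.34)
c=imaging.camera("wrist"); p,R,s=pose()
cv2.imwrite("pics/w6.png",c["pixels"][:,:,::-1])
E
```

```text
t: 9.2
eef_pos: [0.6673, 0.2371, 0.3349]
orientation: [0.001, 1.0, 0.0, -0.002]
wrist_force: [1.6, 0.2, -0.1]
finger_gap: 0.0831
t 9.20 pos [0.6673 0.2371 0.3349] gap 0.0831 F [ 1.6  0.2 -0.1] | linear cm [ 1.65 38.96 -0.41] twist [0.15 0.23 0.02]
```

View pics/w6.png

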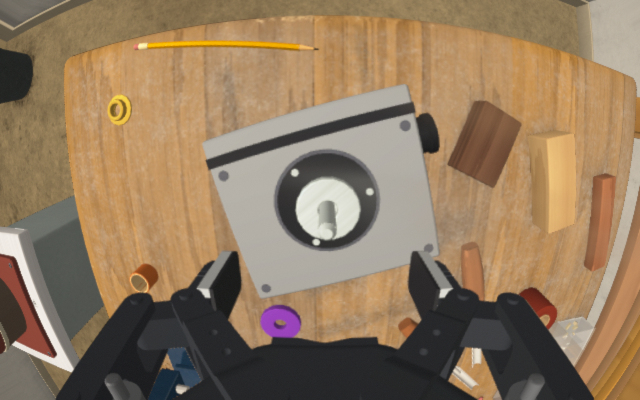

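The flange sits flat on the shoulder around the spindle at (327,207). Next is the drum.

```bash
python3 -m creep '{"twist": [[0,0,0],[0,0,0],[0,0,0],[0,0,0],[0,0,0]], "linear": [[0.2,5,-1],[0.5,10.5,-1.5],[0.8,16,-1.5],[1.1,21.5,-1.5],[1.4,27,-1.5]], "grip": [7,7,7,7,7]}'; python3 -m creep '{"twist": [[0,0,0],[0,0,0],[0,0,0],[0,0,0]], "linear": [[0.1,5.5,0],[0.2,10,0],[0.3,12,0],[0.3,12,0]], "grip": [7,7,7,7]}'; python3 - <<'E'
from wm import *
go(.684,-.1525,.34)
c=imaging.camera("wrist"); p,R,s=pose()
cv2.imwrite("pics/w7.png",c["pixels"][:,:,::-1])
print(proj(c,(.684,-.1525,.028),True))
E
```

```text
t: 9.88
eef_pos: [0.6823, -0.0347, 0.3523]
orientation: [-0.0, 1.0, 0.0, 0.001]
wrist_force: [-0.1, 0.7, -0.3]
finger_gap: 0.0702
t: 10.38
eef_pos: [0.6852, -0.1541, 0.3521]
orientation: [0.0, 1.0, -0.001, 0.001]
wrist_force: [-0.7, 0.0, -0.9]
finger_gap: 0.07
t 10.38 pos [ 0.6852 -0.1541  0.3521] gap 0.0700 F [-0.7  0.  -0.9] | linear cm [-0.13 -0.16  1.21] twist [ 0.02 -0.09 -0.11]
(np.float64(322.27894007635), np.float64(186.34993116966695))
```

View pics/w7.png

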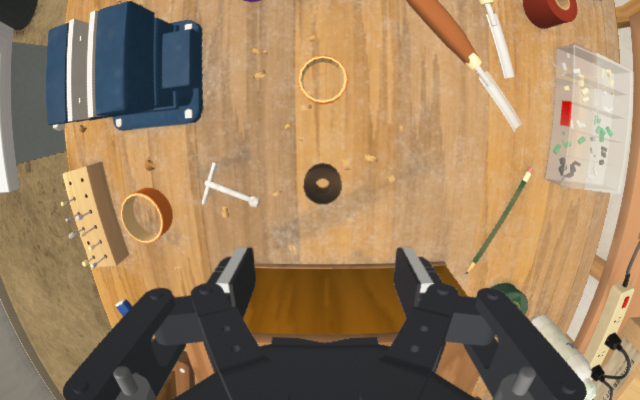

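The wrist view shows the drum at (323,184) and the mid sleeve at (323,79).

```bash
python3 - <<'E'
from wm import *
c=imaging.camera("wrist")
b=blob(c,323,184,26,dark(85),.028); print("drum",b)
# rim points of the drum's top by hand-checked crop
crop(c["pixels"],290,150,356,216,8,"dr.png"); crop(c["pixels"],290,40,356,115,8,"ms.png")
h=lambda p:(lambda q:(q[:,:,1]>140)&(q[:,:,0]<16))(cv2.cvtColor(p,cv2.COLOR_RGB2HSV))
print("sleeve",blob(c,323,79,32,h,.013))
E
```

```text
drum (array([ 683.78613281, -150.06973267]), array([35.58205032, 40.47388077]), array([322.70833333, 185.40277778]))
sleeve (array([684.72052002, -47.98486328]), array([49.29277802, 50.8651886 ]), array([325.475     ,  81.09722222]))
```

View pics/dr.png

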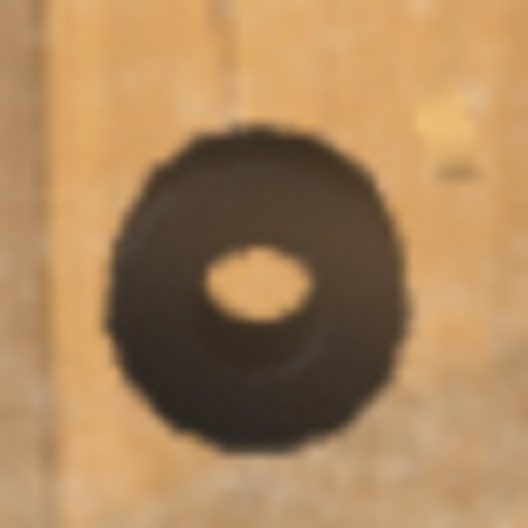

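View pics/ms.png

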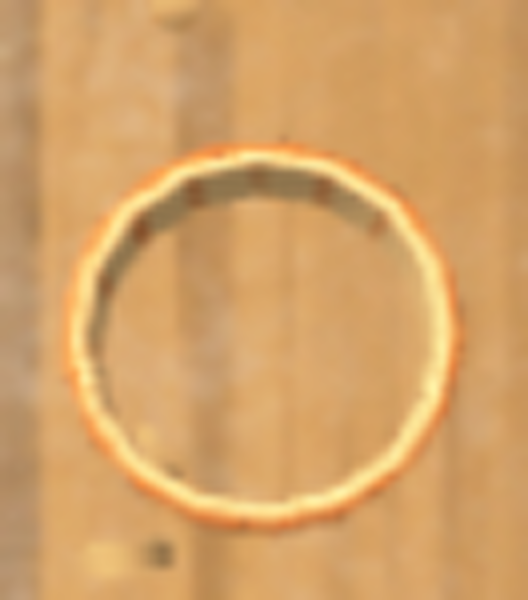

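```bash
python3 - <<'E'
from h import *
c=imaging.camera("wrist")
P=lambda a,b,z,y0=150:(onplane(c,290+a/8-.44,y0+b/8-.44,z,True)).round(4)[:2]
print("drum bot",P(258,452,.028),"L,R",P(107,310,.028),P(409,310,.028),"hole top/bot",P(258,245,.028),P(258,375,.028))
print("drum upper edge @0",P(255,125,.0))
print("sleeve top/bot/L/R @.026",P(263,143,.026,40),P(263,530,.026,40),P(68,335,.026,40),P(460,335,.026,40))
E
```

```text
drum bot [ 0.6842 -0.1687] L,R [ 0.6658 -0.1506] [ 0.7026 -0.1505] hole top/bot [ 0.6842 -0.1425] [ 0.6842 -0.1588]
drum upper edge @0 [ 0.6836 -0.1326]
sleeve top/bot/L/R @.026 [ 0.6845 -0.0247] [ 0.6846 -0.0712] [ 0.6618 -0.0478] [ 0.7075 -0.0477]
```

```bash
python3 -m creep '{"twist": [[0,-0.1,-0.1],[0,-0.1,-0.1],[0,-0.1,-0.1],[0,-0.1,-0.1],[0,-0.1,-0.1]], "linear": [[-0.1,-0.3,5],[-0.1,-0.3,10],[-0.1,-0.3,15],[-0.1,-0.3,16],[-0.1,-0.3,17]], "grip": [6.5,6.5,6.5,6.5,6.5]}'; python3 - <<'E'
from wm import *
go(.6842,-.151,.181)
c=imaging.camera("wrist"); p,R,s=pose()
crop(c["pixels"],180,180,460,360,2.5,"w8.png")
E
```

```text
t: 11.15
eef_pos: [0.6856, -0.1491, 0.1834]
orientation: [0.0, 1.0, 0.002, 0.001]
wrist_force: [0.9, -0.4, 1.0]
finger_gap: 0.0649
t 11.15 pos [ 0.6856 -0.1491  0.1834] gap 0.0649 F [ 0.9 -0.4  1. ] | linear cm [-0.14  0.19  0.24] twist [ 0.  -0.1  0.2]
```

View pics/w8.png

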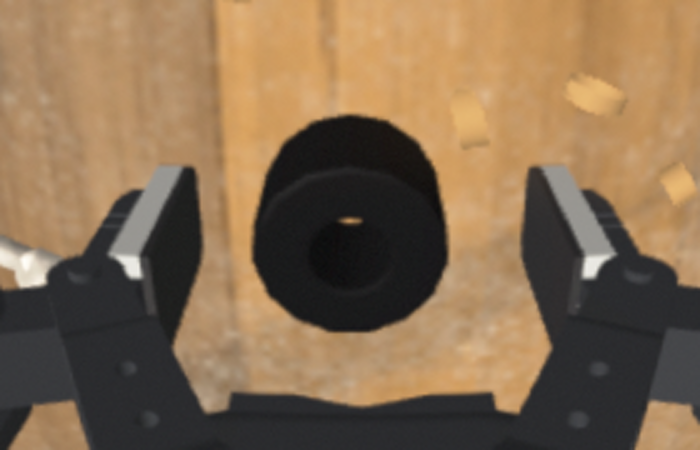

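```bash
python3 - <<'E'
from h import *
c=imaging.camera("wrist"); p,R,s=pose()
P=lambda a,b,z:(onplane(c,180+a/2.5-.3,180+b/2.5-.3,z,True)).round(4)[:2]
for a,b in((350,165),(350,331),(253,248),(447,248),(350,215),(350,297)): print(P(a,b,.028))
print(p)
E
```

```text
[ 0.6835 -0.133 ]
[ 0.6834 -0.1689]
[ 0.6656 -0.1501]
[ 0.7013 -0.1499]
[ 0.6835 -0.1429]
[ 0.6835 -0.1608]
[ 0.68521577 -0.14953938  0.18319243]
```

```bash
python3 -m creep '{"twist": [[0,-0.1,0.2],[0,-0.1,0.2],[0,-0.1,0.2],[0,-0.1,0.2],[0,-0.1,0.2]], "linear": [[-0.18,0.18,0.22],[-0.18,0.18,0.22],[-0.18,0.18,0.22],[-0.18,0.18,0.22],[-0.18,0.18,0.22]], "grip": [5,4.5,3.2,3.2,3.2]}' 40; python3 -m creep '{"twist": [[0,0,0],[0,0,0],[0,0,0],[0,0,0],[0,0,0]], "linear": [[0,0,0],[0,0,-2],[0,0,-8],[0,0,-14],[0,0,-18]], "grip": [3.2,3.2,3.2,3.2,3.2]}';  python3 - <<'E'
from wm import *
go(.6682,.2370,.36)
c=imaging.camera("wrist"); p,R,s=pose()
crop(c["pixels"],220,180,430,340,3.5,"w9.png")
E
```

```text
t: 11.88
eef_pos: [0.6832, -0.1521, 0.1812]
orientation: [0.0, 1.0, -0.001, -0.0]
wrist_force: [-1.4, -0.2, 5.7]
finger_gap: 0.0356
t: 12.5
eef_pos: [0.6831, -0.1522, 0.3648]
orientation: [0.0, 1.0, -0.001, 0.001]
wrist_force: [0.7, -0.1, -1.0]
finger_gap: 0.0352
t 12.50 pos [ 0.6831 -0.1522  0.3648] gap 0.0352 F [ 0.7 -0.1 -1. ] | linear cm [ -1.57 -38.92   0.46] twist [ 0.03 -0.12 -0.11]
```

View pics/w9.png

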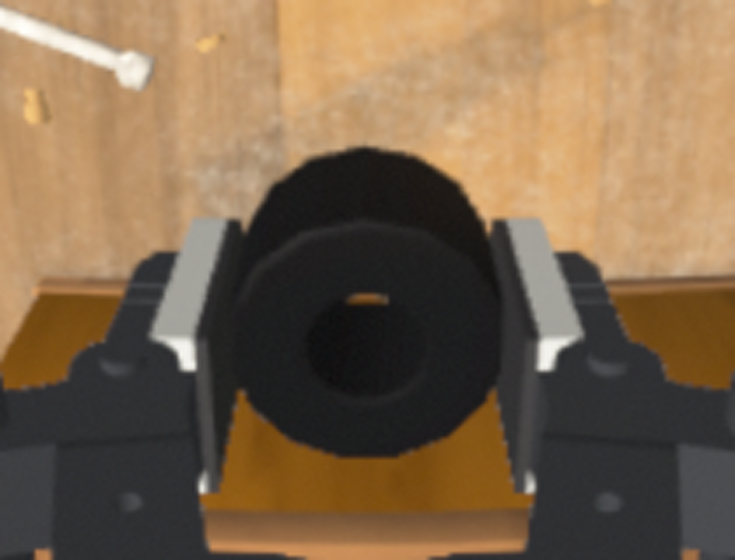

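```bash
python3 - <<'E'
from h import *
c=imaging.camera("wrist"); p,R,s=pose()
P=lambda a,b,z:((onplane(c,220+a/3.5-.36,180+b/3.5-.36,z,True))[:2]-p[:2]).round(4)
for a,b in((366,292),(366,403),(306,345),(427,345),(366,457),(366,222)): print(P(a,b,p[2]-.153))
E
```

```text
[0.0014 0.0068]
[ 0.0014 -0.0104]
[-0.0065 -0.0011]
[ 0.0094 -0.0012]
[ 0.0014 -0.0197]
[0.0014 0.0168]
```

```bash
python3 -m creep '{"twist": [[0,0,0],[0,0,0],[0,0,0],[0,0,0],[0,0,0]], "linear": [[-0.2,-5.5,0],[-0.4,-11,0],[-0.6,-17,0],[-0.8,-23,0],[-1.1,-28.5,0]], "grip": [3.2,3.2,3.2,3.2,3.2]}'; python3 -m creep '{"twist": [[0,0,0],[0,0,0],[0,0,0],[0,0,0],[0,0,0]], "linear": [[-0.2,-5,0.6],[-0.4,-9,1.2],[-0.4,-10.2,2],[-0.4,-10.3,2],[-0.4,-10.3,2]], "grip": [3.2,3.2,3.2,3.2,3.2]}';  python3 - <<'E'
from wm import *
go(.6682,.2370,.34)
c=imaging.camera("wrist"); p,R,s=pose()
crop(c["pixels"],220,120,430,340,2.7,"w10.png")
E
```

```text
t: 13.22
eef_pos: [0.672, 0.1355, 0.3603]
orientation: [-0.0, 1.0, -0.0, -0.001]
wrist_force: [0.9, -0.2, 0.1]
finger_gap: 0.0353
t: 13.85
eef_pos: [0.6692, 0.234, 0.3405]
orientation: [0.001, 1.0, -0.002, -0.001]
wrist_force: [-0.2, -0.3, -0.3]
finger_gap: 0.0356
t 13.85 pos [0.6692 0.234  0.3405] gap 0.0356 F [-0.2 -0.3 -0.3] | linear cm [-0.1  -0.3   0.05] twist [ 0.06  0.07 -0.23]
```

View pics/w10.png

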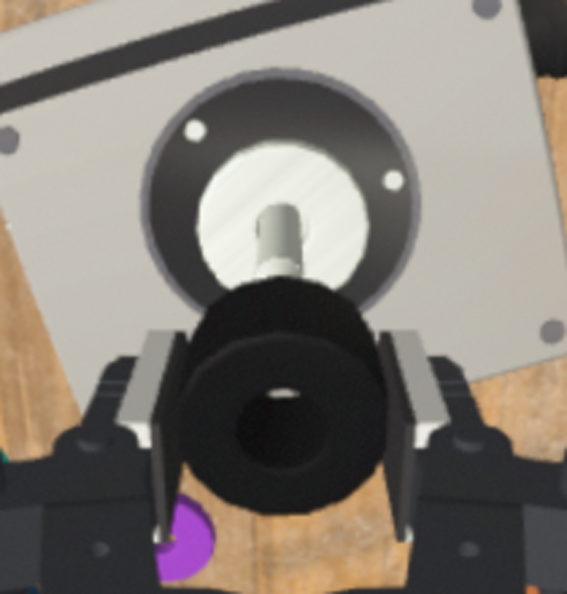

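```bash
python3 - <<'E'
from h import *
c=imaging.camera("wrist"); p,R,s=pose()
P=lambda a,b,z:((onplane(c,220+a/2.7-.32,120+b/2.7-.32,z,True))[:2]).round(4)
for a,b in((282,384),(282,471),(236,428),(328,428),(282,514),(282,335),(180,425),(386,425)): print(P(a,b,p[2]-.153)-p[:2])
print("shoulder/flange L,R,top@.08",P(197,225,.08),P(370,225,.08),P(283,140,.08)); print("tip L,R",P(258,265,.126),P(303,265,.126)); print(p)
E
```

```text
[4.86786368e-05 8.83051838e-03]
[-5.13213632e-05 -8.16948162e-03]
[-0.00765132  0.00053052]
[0.00764868 0.00043052]
[-5.13213632e-05 -1.74694816e-02]
[4.86786368e-05 1.76305184e-02]
[-0.01705132  0.00093052]
[0.01744868 0.00083052]
shoulder/flange L,R,top@.08 [0.6447 0.2376] [0.6944 0.2375] [0.6695 0.2623]
tip L,R [0.6636 0.2417] [0.6741 0.2417]
[0.66925132 0.23406948 0.34074086]
```

```bash
python3 -m creep '{"twist": [[0,0,-0.2],[0,0,-0.2],[0,0,-0.2],[0,0,-0.2],[0,0,-0.2]], "linear": [[-0.07,-0.32,0.5],[-0.07,-0.32,2],[-0.07,-0.32,2.6],[-0.07,-0.32,2.6],[-0.07,-0.32,2.6]], "grip": [3.2,3.2,3.2,3.2,3.2]}';  python3 - <<'E'
from wm import *
go(.6686,.2372,.29)
c=imaging.camera("wrist"); p,R,s=pose()
crop(c["pixels"],220,120,430,340,2.7,"w11.png")
E
```

```text
t: 14.58
eef_pos: [0.6681, 0.2394, 0.3143]
orientation: [0.0, 1.0, 0.001, -0.001]
wrist_force: [0.0, 0.5, -1.4]
finger_gap: 0.0355
t 14.57 pos [0.6681 0.2394 0.3143] gap 0.0355 F [ 0.   0.5 -1.4] | linear cm [0.05 0.22 2.43] twist [0.   0.08 0.11]
```

View pics/w11.png

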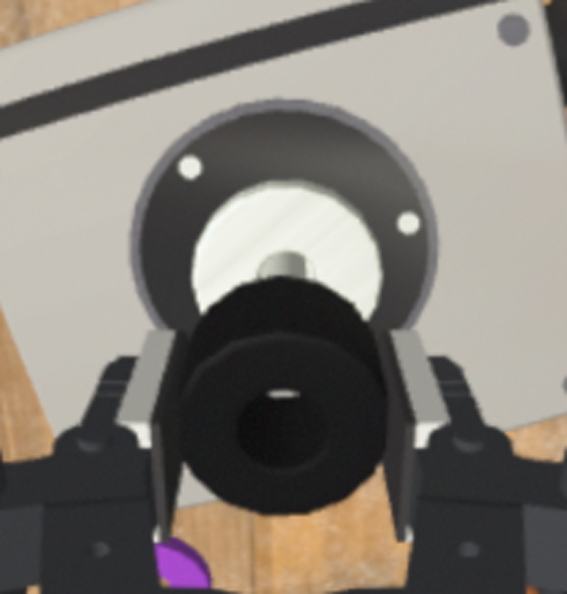

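```bash
python3 -m creep '{"twist": [[0,0.1,0.1],[0,0.1,0.1],[0,0.1,0.1],[0,0.1,0.1]], "linear": [[0.08,0.22,0],[0.08,0.22,0],[0.08,0.22,0],[0.08,0.22,0]], "grip": [3.2,3.2,3.2,3.2]}';  python3 - <<'E'
from wm import *
go(.6689,.2372,.29)
c=imaging.camera("wrist"); p,R,s=pose()
crop(c["pixels"],220,120,430,340,2.7,"w12.png")
c=imaging.camera("scene"); crop(c["pixels"],170,120,270,240,5,"s12.png")
E
```

```text
t: 15.12
eef_pos: [0.6688, 0.2373, 0.3141]
orientation: [-0.0, 1.0, 0.0, -0.0]
wrist_force: [-0.3, -0.5, -1.2]
finger_gap: 0.0355
t 15.12 pos [0.6688 0.2373 0.3141] gap 0.0355 F [-0.3 -0.5 -1.2] | linear cm [0.01 0.01 2.41] twist [-0.    0.    0.02]
```

View pics/w12.png

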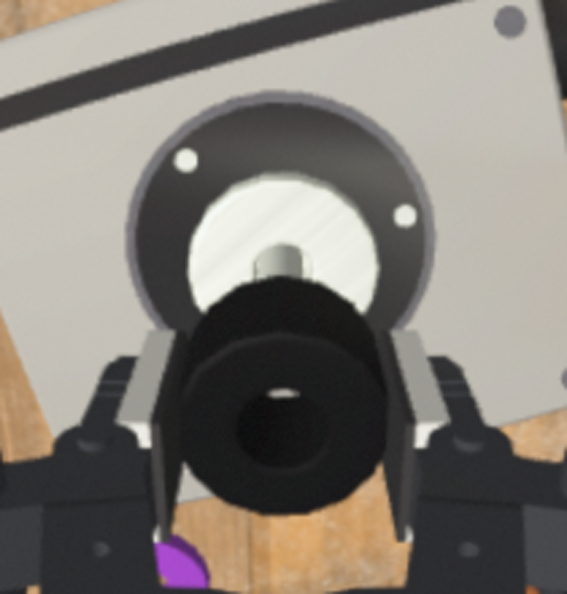

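View pics/s12.png

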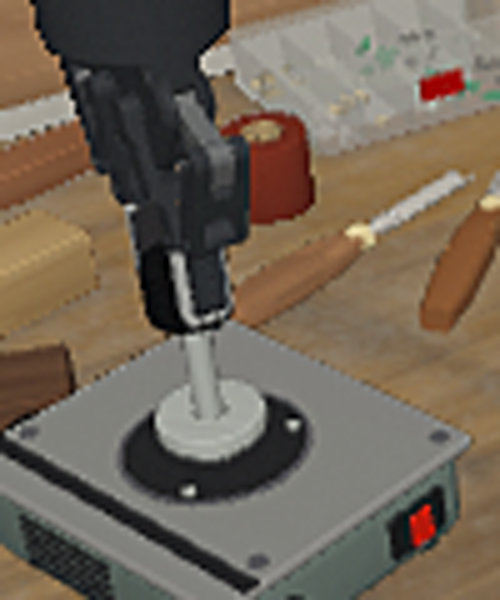

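Aligned: the spindle is at 283 and the drum hole at 282. I descend.

```bash
python3 -m creep '{"twist": [[0,0,0],[0,0,0],[0,0,0],[0,0,0]], "linear": [[0,0,0.8],[0,0,1.6],[0,0,2.4],[0,0,2.4]], "grip": [3.2,3.2,3.2,3.2]}';  python3 - <<'E'
from wm import *
go(.6688,.2372,.261)
c=imaging.camera("wrist"); p,R,s=pose()
crop(c["pixels"],220,120,430,340,2.7,"w13.png")
E
```

```text
t: 15.72
eef_pos: [0.6685, 0.2372, 0.2888]
orientation: [0.0, 1.0, 0.0, -0.001]
wrist_force: [-0.1, -0.9, -0.1]
finger_gap: 0.0353
t 15.72 pos [0.6685 0.2372 0.2888] gap 0.0353 F [-0.1 -0.9 -0.1] | linear cm [ 0.04 -0.    2.78] twist [0.04 0.09 0.01]
```

View pics/w13.png

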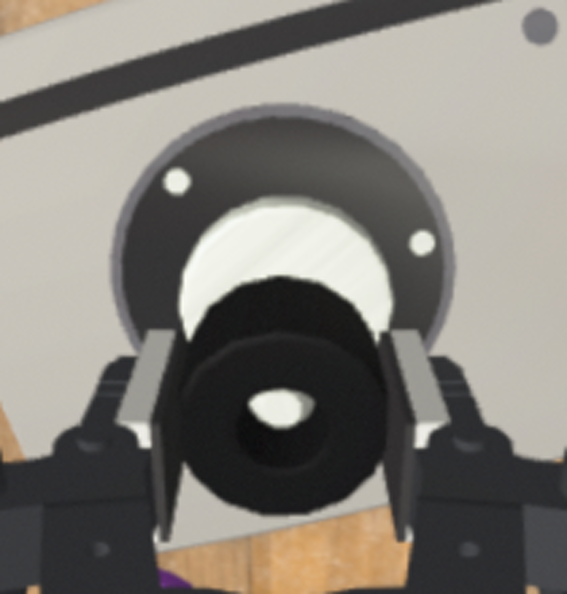

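The spindle tip is in the drum's bore, with no force.

```bash
python3 -m creep '{"twist": [[0,0,0],[0,0,0],[0,0,0],[0,0,0]], "linear": [[0.03,0,0.8],[0.03,0,1.6],[0.03,0,2.4],[0.03,0,2.6]], "grip": [3.2,3.2,3.2,3.2]}';python3 -m creep '{"twist": [[0,0,0],[0,0,0]], "linear": [[0,0,0.1],[0,0,0.1]], "grip": [3.2,3.2]}';python3 -m creep '{"twist": [[0,0,0],[0,0,0]], "linear": [[0,0,0.15],[0,0,0.15]], "grip": [3.2,3.2]}'
```

```text
t: 16.27
eef_pos: [0.6689, 0.2372, 0.2631]
orientation: [0.0, 1.0, 0.0, -0.001]
wrist_force: [-1.0, 0.3, -0.3]
finger_gap: 0.0354
t: 16.52
eef_pos: [0.6692, 0.2372, 0.2633]
orientation: [-0.0, 1.0, 0.0, 0.0]
wrist_force: [0.8, -1.6, -0.1]
finger_gap: 0.0355
t: 16.77
eef_pos: [0.6691, 0.2372, 0.2616]
orientation: [0.0, 1.0, 0.0, -0.0]
wrist_force: [0.4, 0.2, -0.8]
finger_gap: 0.036
```

```bash
python3 -m creep '{"twist": [[0,0,0],[0,0,0]], "linear": [[-0.03,0,0.15],[-0.03,0,0.15]], "grip": [3.2,3.2]}';python3 -m creep '{"twist": [[0,0,0],[0,0,0]], "linear": [[0,0,0.15],[0,0,0.15]], "grip": [3.2,3.2]}'
```

```text
t: 17.02
eef_pos: [0.669, 0.2372, 0.2612]
orientation: [-0.0, 1.0, 0.0, 0.0]
wrist_force: [-2.5, -1.1, 5.7]
finger_gap: 0.0358
t: 17.27
eef_pos: [0.669, 0.2371, 0.2611]
orientation: [-0.001, 1.0, 0.0, 0.001]
wrist_force: [-6.5, -2.1, 16.9]
finger_gap: 0.0355
```

Seated, with contact at 17 N. I release and head for the middle sleeve at (0.6847,-0.048).

```bash
python3 -m creep '{"twist": [[0,0,0],[0,0,0],[0,0,0],[0,0,0],[0,0,0]], "linear": [[0,0,-0.3],[0,0,-0.3],[0,0,-0.5],[0,0,-5],[0,0,-9]], "grip": [7.5,7.5,7.5,7.5,7.5]}'; python3 - <<'E'
from wm import *
go(.6847,-.048,.35)
c=imaging.camera("wrist"); crop(c["pixels"],220,120,430,340,2.5,"w14.png")
E
python3 -m creep '{"twist": [[0,0,0],[0,0,0],[0,0,0],[0,0,0],[0,0,0]], "linear": [[0.3,5,0],[0.6,11,0],[0.9,17,0],[1.2,23,0],[1.5,28.4,0]], "grip": [7.5,7.5,7.5,7.5,7.5]}'; python3 -m creep '{"twist": [[0,0,0],[0,0,0],[0,0,0]], "linear": [[0,0,0],[0,0,0],[0,0,0]], "grip": [7.5,7.5,7.5]}'; python3 - <<'E'
from wm import *
go(.6847,-.048,.18)
c=imaging.camera("wrist"); cv2.imwrite("pics/w15.png",c["pixels"][:,:,::-1]); crop(c["pixels"],270,140,380,230,6,"w15c.png")
E
```

```text
t: 17.9
eef_pos: [0.6687, 0.2372, 0.3494]
orientation: [0.0, 1.0, 0.0, -0.0]
wrist_force: [0.4, -0.6, -0.5]
finger_gap: 0.075
t 17.90 pos [0.6687 0.2372 0.3494] gap 0.0750 F [ 0.4 -0.6 -0.5] | linear cm [ 1.59 28.52 -0.05] twist [0.03 0.03 0.  ]
t: 18.58
eef_pos: [0.6836, -0.0492, 0.3485]
orientation: [0.0, 1.0, -0.0, 0.0]
wrist_force: [1.1, -0.1, 0.4]
finger_gap: 0.0753
t: 18.95
eef_pos: [0.6841, -0.0448, 0.3483]
orientation: [-0.0, 1.0, 0.001, -0.0]
wrist_force: [-0.2, 0.6, -0.4]
finger_gap: 0.0754
t 18.95 pos [ 0.6841 -0.0448  0.3483] gap 0.0754 F [-0.2  0.6 -0.4] | linear cm [ 0.07  0.33 16.83] twist [-0.04  0.02  0.16]
```

View pics/w14.png

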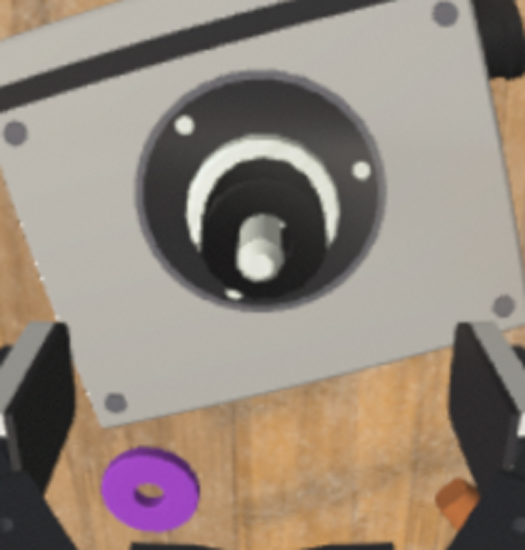

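View pics/w15.png

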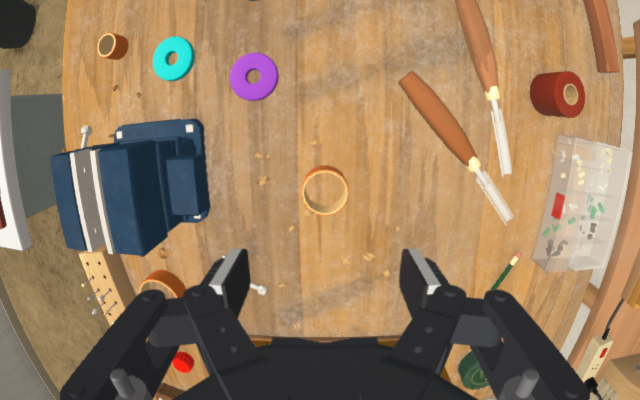

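View pics/w15c.png

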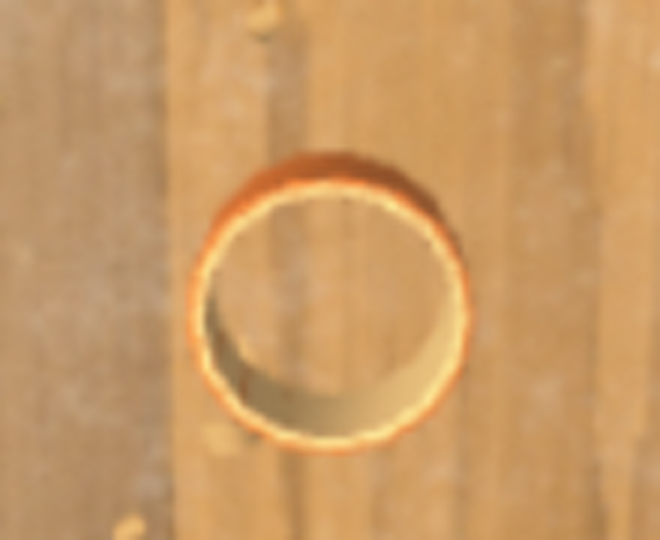

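The drum is seated on the flange with the spindle through it. The middle sleeve is at (325,190); the small one at (112,46) and the large one at (163,285) are well apart.

```bash
python3 - <<'E'
from h import *
c=imaging.camera("wrist"); p,R,s=pose()
P=lambda a,b,z:((onplane(c,270+a/6-.42,140+b/6-.42,z,True))[:2]).round(4)
for a,b in((330,180),(330,452),(189,316),(469,316)): print(P(a,b,.026))
go(.6847,-.048,.183)
E
```

```text
[ 0.6844 -0.0261]
[ 0.6845 -0.0717]
[ 0.6616 -0.0485]
[ 0.707  -0.0483]
t 19.05 pos [ 0.684  -0.0451  0.3484] gap 0.0749 F [-0.1  0.2  0.2] | linear cm [ 0.07  0.3  16.54] twist [-0.02  0.01  0.15]
```

```bash
python3 -m creep '{"twist": [[0,0,0.1],[0,0,0.1],[0,0,0.1],[0,0,0.1],[0,0,0.1]], "linear": [[0.03,0.38,5],[0.03,0.38,10],[0.03,0.38,15],[0.03,0.38,16.4],[0.03,0.38,16.4]], "grip": [7,7,7,7,7]}'; python3 - <<'E'
from wm import *
go(.6843,-.0489,.184)
c=imaging.camera("wrist"); crop(c["pixels"],180,170,460,350,2.5,"w16.png")
E
```

```text
t: 19.68
eef_pos: [0.6843, -0.0501, 0.1848]
orientation: [0.0, 1.0, -0.0, -0.0]
wrist_force: [0.7, 0.2, 2.4]
finger_gap: 0.0703
t 19.68 pos [ 0.6843 -0.0501  0.1848] gap 0.0703 F [0.7 0.2 2.4] | linear cm [-0.   -0.12  0.08] twist [ 0.01  0.04 -0.05]
```

View pics/w16.png

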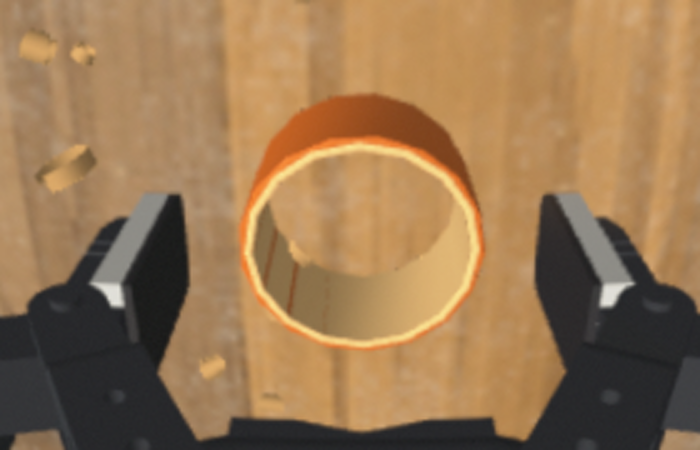

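```bash
python3 - <<'E'
from h import *
c=imaging.camera("wrist"); p,R,s=pose()
P=lambda a,b,z:((onplane(c,180+a/2.5-.3,170+b/2.5-.3,z,True))[:2]).round(4)
for a,b in((362,137),(362,348),(241,245),(484,245)): print(P(a,b,.026))
go(.6843,-.0489,.184)
E
```

```text
[ 0.6855 -0.0264]
[ 0.6855 -0.0723]
[ 0.6625 -0.0485]
[ 0.7086 -0.0485]
t 19.77 pos [ 0.6852 -0.0506  0.1869] gap 0.0699 F [ 0.1 -1.   0.5] | linear cm [-0.09 -0.17  0.29] twist [ 0.01 -0.17 -0.08]
```

```bash
python3 -m creep '{"twist": [[0,0,0],[0,0,0],[0,0,0],[0,0,0],[0,0,0]], "linear": [[0,-0.08,0.15],[0,-0.08,0.15],[0,-0.08,0.15],[0,-0.08,0.15],[0,-0.08,0.15]], "grip": [5.5,5,4,4,4]}' 30; python3 -m creep '{"twist": [[0,0,0],[0,0,0],[0,0,0],[0,0,0],[0,0,0]], "linear": [[0,0,0],[0,0,-2],[0,0,-7],[0,0,-13],[0,0,-17]], "grip": [4,4,4,4,4]}';  python3 - <<'E'
from wm import *
go(.6688,.2370,.35)
c=imaging.camera("wrist"); p,R,s=pose()
crop(c["pixels"],220,180,430,340,3.5,"w17.png")
E
```

```text
t: 20.4
eef_pos: [0.6845, -0.0497, 0.1844]
orientation: [-0.0, 1.0, -0.001, 0.001]
wrist_force: [-2.3, 0.8, 5.1]
finger_gap: 0.0458
t: 21.02
eef_pos: [0.6842, -0.0503, 0.3579]
orientation: [0.0, 1.0, -0.001, 0.002]
wrist_force: [0.9, -0.0, 0.1]
finger_gap: 0.0455
t 21.02 pos [ 0.6842 -0.0503  0.3579] gap 0.0455 F [ 0.9 -0.   0.1] | linear cm [ -1.61 -28.73   0.78] twist [ 0.01 -0.23 -0.12]
```

View pics/w17.png

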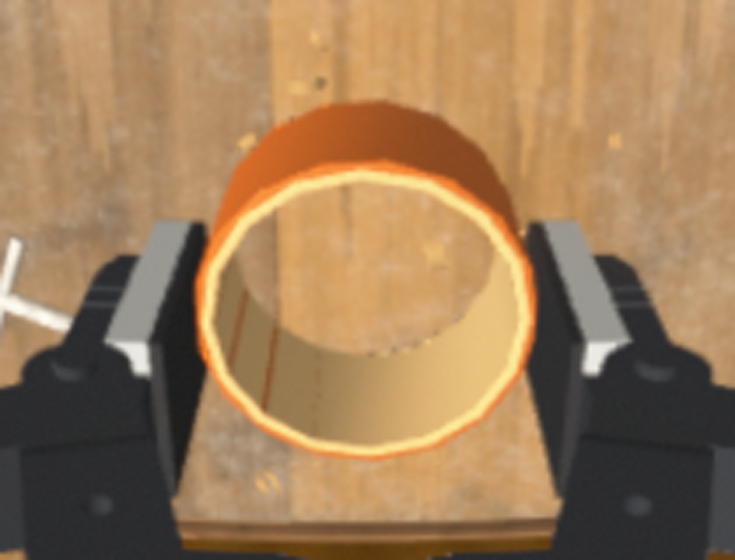

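```bash
python3 -m creep '{"twist": [[0,0,0],[0,0,0],[0,0,0],[0,0,0],[0,-0.2,0]], "linear": [[-0.3,-5.5,0],[-0.6,-11,0],[-0.9,-17,0],[-1.2,-23,0.4],[-1.5,-28,1]], "grip": [4,4,4,4,4]}'; python3 -m creep '{"twist": [[0,0,0],[0,0,0],[0,0,0],[0,0,0]], "linear": [[-0.1,-0.5,0],[-0.1,-0.6,0.5],[-0.1,-0.6,0.5],[-0.1,-0.6,0.5]], "grip": [4,4,4,4]}';  python3 - <<'E'
from wm import *
go(.6688,.2372,.34)
c=imaging.camera("wrist"); p,R,s=pose()
crop(c["pixels"],220,120,430,340,2.7,"w18.png")
E
```

```text
t: 21.7
eef_pos: [0.669, 0.2329, 0.3444]
orientation: [-0.001, 1.0, -0.0, -0.001]
wrist_force: [1.1, 0.2, -0.4]
finger_gap: 0.0455
t: 22.2
eef_pos: [0.669, 0.2345, 0.3385]
orientation: [0.0, 1.0, -0.002, -0.002]
wrist_force: [-1.2, -0.4, -0.3]
finger_gap: 0.0458
t 22.20 pos [0.669  0.2345 0.3385] gap 0.0458 F [-1.2 -0.4 -0.3] | linear cm [-0.02 -0.27 -0.15] twist [ 0.02  0.18 -0.22]
```

View pics/w18.png

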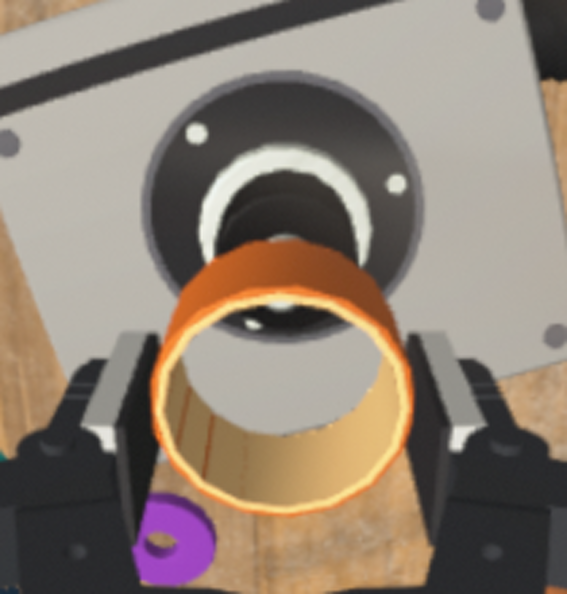

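```bash
python3 -m creep '{"twist": [[0,0.15,-0.2],[0,0.15,-0.2]], "linear": [[0,-0.25,0],[0,-0.25,0]], "grip": [4,4]}';  python3 - <<'E'
from wm import *
go(.6688,.2372,.34)
c=imaging.camera("wrist"); crop(c["pixels"],220,120,430,340,2.7,"w19.png")
E
```

```text
t: 22.5
eef_pos: [0.6686, 0.2389, 0.3382]
orientation: [-0.0, 1.0, 0.001, -0.0]
wrist_force: [0.0, 0.1, -0.7]
finger_gap: 0.0456
t 22.50 pos [0.6686 0.2389 0.3382] gap 0.0456 F [ 0.   0.1 -0.7] | linear cm [ 0.02  0.17 -0.18] twist [-0.01  0.04  0.13]
```

View pics/w19.png

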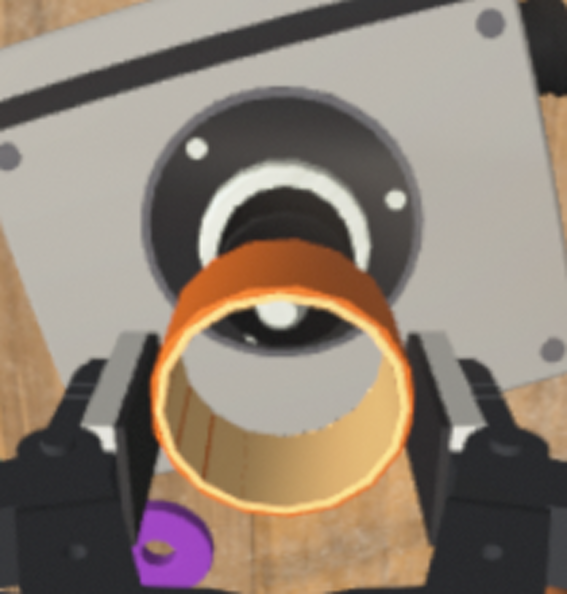

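```bash
python3 - <<'E'
from h import *
c=imaging.camera("wrist"); p,R,s=pose()
P=lambda a,b,z:((onplane(c,220+a/2.7-.32,120+b/2.7-.32,z,True))[:2]).round(4)
for a,b in((282,287),(282,514),(152,400),(412,400)): print("rim-TCP",P(a,b,p[2]-.158)-p[:2])
print("tip",P(259,310,.126),P(300,310,.126),"flange L R top",P(199,240,.08),P(371,240,.08),P(284,160,.08))
print(p)
E
```

```text
rim-TCP [-8.11996298e-05  2.42126358e-02]
rim-TCP [ 1.88003702e-05 -2.08873642e-02]
rim-TCP [-0.0224812   0.00311264]
rim-TCP [0.0224188  0.00331264]
tip [0.6631 0.2366] [0.6727 0.2366] flange L R top [0.6447 0.239 ] [0.6938 0.2391] [0.6689 0.2623]
[0.6685812  0.23878736 0.33809356]
```

```bash
python3 -m creep '{"twist": [[0,0,0.1],[0,0,0.1],[0,0,0.1],[0,0,0.1]], "linear": [[0,0.24,0.6],[0,0.24,2],[0,0.24,2],[0,0.24,2]], "grip": [4,4,4,4]}';  python3 - <<'E'
from wm import *
go(.6688,.2363,.3)
c=imaging.camera("wrist"); crop(c["pixels"],220,120,430,340,2.7,"w20.png")
E
```

```text
t: 23.1
eef_pos: [0.6686, 0.2364, 0.3179]
orientation: [0.0, 1.0, 0.0, -0.001]
wrist_force: [-1.1, -0.3, 0.6]
finger_gap: 0.0454
t 23.10 pos [0.6686 0.2364 0.3179] gap 0.0454 F [-1.1 -0.3  0.6] | linear cm [0.02 0.01 1.79] twist [0.01 0.07 0.01]
```

View pics/w20.png

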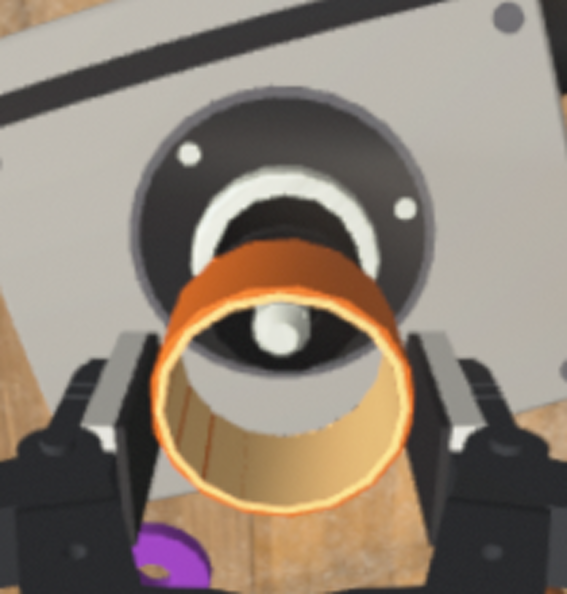

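The sleeve (282) and spindle tip (282) line up in x. I lower to just above the drum and check.

```bash
python3 -m creep '{"twist": [[0,0,0],[0,0,0],[0,0,0],[0,0,0]], "linear": [[0.02,0,0.9],[0.02,0,1.8],[0.02,0,2.2],[0.02,0,2.2]], "grip": [4,4,4,4]}';  python3 - <<'E'
from wm import *
go(.6688,.2363,.27)
c=imaging.camera("wrist"); crop(c["pixels"],220,120,430,340,2.7,"w21.png")
E
```

```text
t: 23.65
eef_pos: [0.6686, 0.2363, 0.2955]
orientation: [0.0, 1.0, 0.0, -0.001]
wrist_force: [0.5, -0.3, -0.2]
finger_gap: 0.0455
t 23.65 pos [0.6686 0.2363 0.2955] gap 0.0455 F [ 0.5 -0.3 -0.2] | linear cm [0.02 0.   2.55] twist [0.02 0.1  0.01]
```

View pics/w21.png

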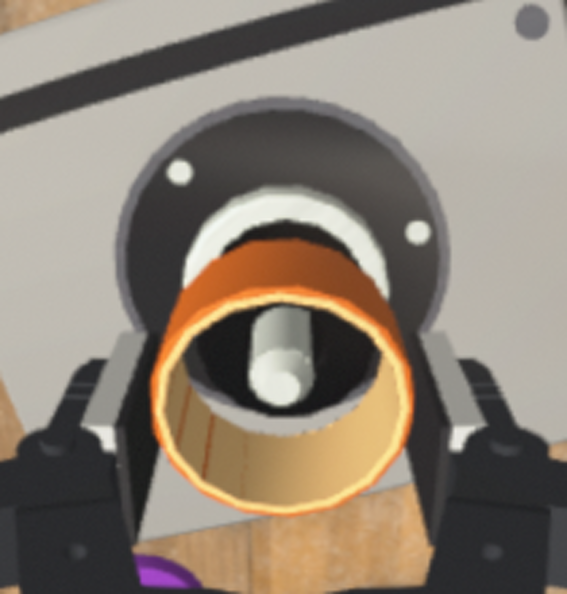

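```bash
python3 - <<'E'
from h import *
c=imaging.camera("wrist"); p,R,s=pose()
crop(c["pixels"],270,180,380,300,6,"w22.png")
P=lambda a,b,z:((onplane(c,220+a/2.7-.32,120+b/2.7-.32,z,True))[:2]).round(4)
print("sleeve lower inner -y edge",P(282,434,p[2]-.184),"rim inner top",P(282,297,p[2]-.158),"rim outer bot",P(282,514,p[2]-.158))
print("tip",P(250,380,.126),P(314,380,.126),P(282,405,.128)); print("flange",P(182,275,.08),P(388,275,.08),P(286,184,.08))
E
```

```text
sleeve lower inner -y edge [0.6687 0.2174] rim inner top [0.6687 0.2588] rim outer bot [0.6687 0.2156]
tip [0.6628 0.2374] [0.6746 0.2374] [0.6687 0.2332]
flange [0.645  0.2412] [0.6936 0.2413] [0.6695 0.2633]
```

View pics/w22.png

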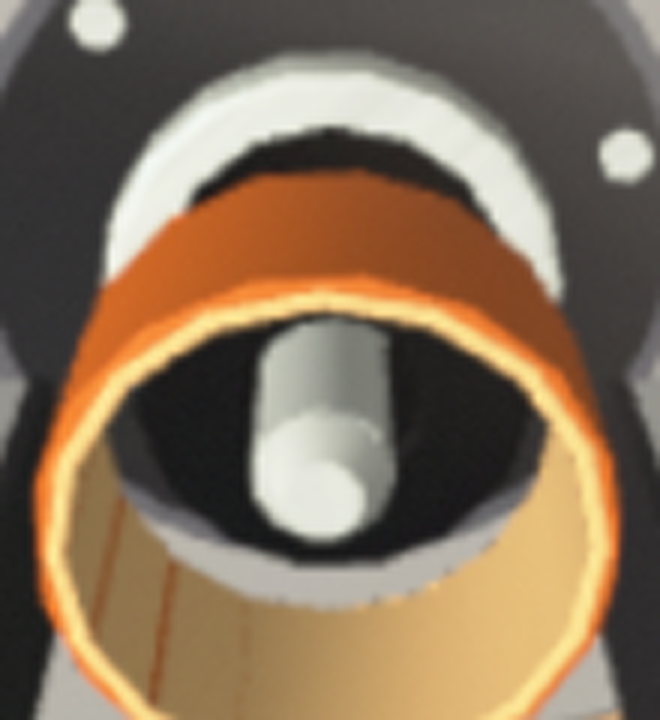

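```bash
python3 - <<'E'
from h import *
c=imaging.camera("wrist"); p,R,s=pose()
P=lambda a,b,z:((onplane(c,270+a/6-.42,180+b/6-.42,z,True))[:2]).round(4)
print("drum -y edge @.108",P(335,563,.108),"sleeve inner -y @",P(335,607,p[2]-.184),p[2]-.184)
print("drum +y edge bottom @.08",P(335,130,.080))
E
```

```text
drum -y edge @.108 [0.6696 0.2195] sleeve inner -y @ [0.6696 0.2171] 0.11237515183770508
drum +y edge bottom @.08 [0.6696 0.2546]
```

The gap between drum and sleeve on the −y side is 2.4 mm, against 2 mm nominal, so it is centred. I lower it over the drum.

```bash
python3 -m creep '{"twist": [[0,0,0],[0,0,0],[0,0,0]], "linear": [[0.01,-0.02,0.5],[0.01,-0.02,1],[0.01,-0.02,1]], "grip": [4,4,4]}'; python3 -m creep '{"twist": [[0,0,0],[0,0,0],[0,0,0],[0,0,0]], "linear": [[0,0,0.6],[0,0,1.2],[0,0,1.7],[0,0,1.8]], "grip": [4,4,4,4]}'
```

```text
t: 24.18
eef_pos: [0.6686, 0.2365, 0.2853]
orientation: [0.0, 1.0, 0.0, -0.001]
wrist_force: [-0.8, -0.5, -0.5]
finger_gap: 0.0453
t: 24.68
eef_pos: [0.6687, 0.2365, 0.2674]
orientation: [0.0, 1.0, 0.0, -0.001]
wrist_force: [-0.0, 0.6, 0.8]
finger_gap: 0.0454
```

```bash
python3 -m creep '{"twist": [[0,0,0],[0,0,0]], "linear": [[0,0,0.2],[0,0,0.2]], "grip": [4,4]}'; python3 -m creep '{"twist": [[0,0,0],[0,0,0]], "linear": [[0,0,0.2],[0,0,0.2]], "grip": [4,4]}'; python3 -m creep '{"twist": [[0,0,0],[0,0,0]], "linear": [[0,0,0.15],[0,0,0.15]], "grip": [4,4]}'
```

```text
t: 24.92
eef_pos: [0.6688, 0.2365, 0.266]
orientation: [0.0, 1.0, 0.0, -0.0]
wrist_force: [0.3, 0.7, -0.3]
finger_gap: 0.0456
t: 25.18
eef_pos: [0.669, 0.2365, 0.2644]
orientation: [-0.0, 1.0, 0.0, -0.0]
wrist_force: [0.6, 0.5, 1.6]
finger_gap: 0.0456
t: 25.42
eef_pos: [0.669, 0.2365, 0.2643]
orientation: [-0.0, 1.0, 0.0, -0.0]
wrist_force: [-4.1, -1.1, 10.8]
finger_gap: 0.0457
```

Contact at 11 N at the expected height. I release, lift and look, then go to the washer.

```bash
python3 -m creep '{"twist": [[0,0,0],[0,0,0],[0,0,0],[0,0,0],[0,0,0]], "linear": [[0,0,-0.2],[0,0,-0.2],[0,0,-0.5],[0,0,-5],[0,0,-9]], "grip": [7.5,7.5,7.5,7.5,7.5]}'; python3 - <<'E'
from wm import *
go(.434,.327,.34)
c=imaging.camera("wrist"); crop(c["pixels"],220,120,430,340,2.5,"w23.png")
E
python3 -m creep '{"twist": [[0,0,0],[0,0,0],[0,0,0],[0,0,0],[0,0,0]], "linear": [[-5.5,-2.1,0],[-11,-4.2,0],[-16.5,-6.4,0],[-21,-8.2,1],[-23.4,-9,1]], "grip": [5.5,5.5,5.5,5.5,5.5]}'; python3 -m creep '{"twist": [[0,0,0],[0,0,0],[0,0,0]], "linear": [[0,0,0],[0,0,0],[0,0,0]], "grip": [5.5,5.5,5.5]}'; python3 - <<'E'
from wm import *
go(.434,.327,.34)
c=imaging.camera("wrist"); cv2.imwrite("pics/w24.png",c["pixels"][:,:,::-1]); crop(c["pixels"],270,140,380,230,6,"w24c.png")
E
```

```text
t: 26.05
eef_pos: [0.6688, 0.2365, 0.3536]
orientation: [0.0, 1.0, 0.0, -0.001]
wrist_force: [0.9, 0.1, -0.1]
finger_gap: 0.0751
t 26.05 pos [0.6688 0.2365 0.3536] gap 0.0751 F [ 0.9  0.1 -0.1] | linear cm [-23.48  -9.06   1.39] twist [0.03 0.07 0.01]
t: 26.72
eef_pos: [0.4321, 0.3277, 0.3422]
orientation: [-0.0, 1.0, 0.002, -0.001]
wrist_force: [-0.6, -0.1, 1.1]
finger_gap: 0.0552
t: 27.1
eef_pos: [0.4359, 0.3258, 0.3428]
orientation: [0.0, 1.0, -0.001, -0.0]
wrist_force: [0.3, -0.8, 0.1]
finger_gap: 0.055
t 27.10 pos [0.4359 0.3258 0.3428] gap 0.0550 F [ 0.3 -0.8  0.1] | linear cm [-0.19 -0.12  0.28] twist [ 0.02  0.02 -0.09]
```

View pics/w23.png

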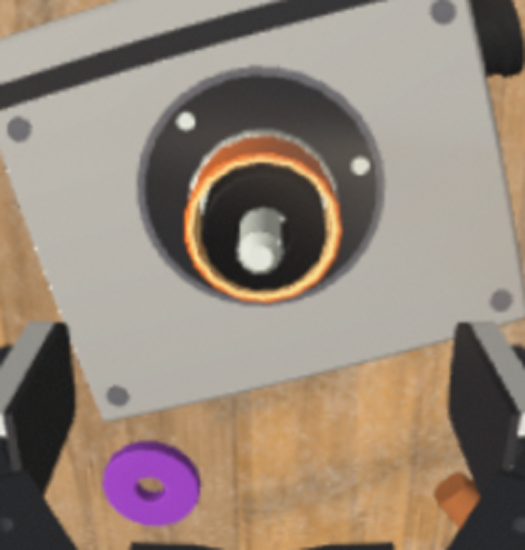

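View pics/w24.png

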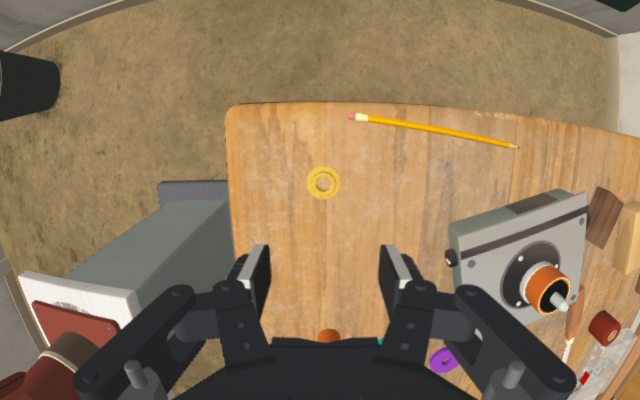

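View pics/w24c.png

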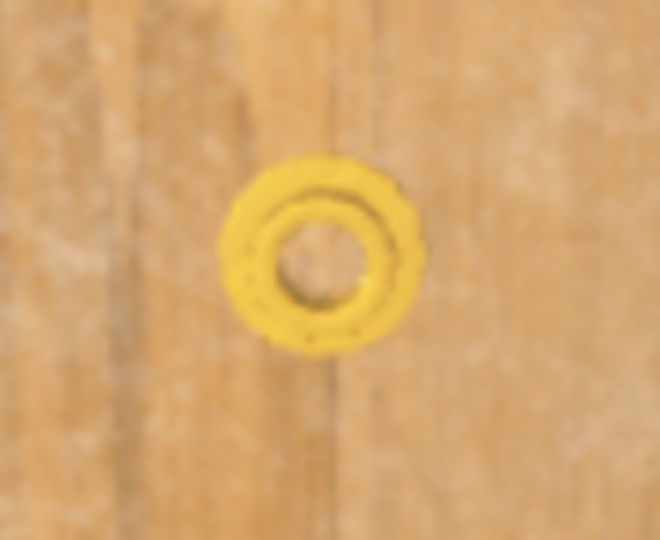

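The sleeve stands round the drum on the flange. The washer is at wrist (323,183), hub up. Next I measure its centre and the fingertip height from the earlier scene crop.

```bash
python3 - <<'E'
from h import *
c=imaging.camera("scene")
for (u,v) in ((250+27.8-.45,250+42.5-.45),(250+26.5-.45,250+41-.45)):
  o,d=ray(c,u,v)
  for x in (.4155,.417): print((o+d*(x-o[0])/d[0]).round(4))
c=imaging.camera("wrist"); p,R,s=pose()
P=lambda a,b,z:((onplane(c,270+a/6-.42,140+b/6-.42,z,True))[:2]).round(4)
for a,b in((322,154),(322,356),(219,255),(425,255)): print(P(a,b,.0015))
for a,b in((322,220),(322,311),(276,264),(368,264)): print("hole",P(a,b,.011))
go(.434,.327,.34)
E
```

```text
[0.4155 0.2289 0.0005]
[ 0.417   0.228  -0.0014]
[0.4155 0.2315 0.0067]
[0.417  0.2307 0.0048]
[0.4346 0.3454]
[0.4346 0.31  ]
[0.417  0.3279]
[0.4522 0.3279]
hole [0.4347 0.336 ]
hole [0.4346 0.3205]
hole [0.427  0.3285]
hole [0.4423 0.3285]
t 27.25 pos [0.4355 0.3261 0.3427] gap 0.0550 F [-0.9  0.2  0.3] | linear cm [-0.15 -0.09  0.27] twist [ 0.02  0.05 -0.06]
```

```bash
python3 -m creep '{"twist": [[0,0,-0.1],[0,0,-0.1],[0,0,-0.1],[0,0,-0.1],[0,0,-0.1]], "linear": [[-0.1,-0.2,5],[-0.1,-0.2,10],[-0.1,-0.2,15],[-0.1,-0.2,15.5],[-0.1,-0.2,15.5]], "grip": [4.5,4.5,4.5,4.5,4.5]}'; python3 - <<'E'
from wm import *
go(.4346,.3280,.182)
c=imaging.camera("wrist"); crop(c["pixels"],230,190,420,330,4,"w25.png")
c=imaging.camera("scene"); crop(c["pixels"],200,280,260,330,10,"s25.png")
E
```

```text
t: 27.88
eef_pos: [0.4345, 0.3286, 0.1889]
orientation: [-0.0, 1.0, 0.001, -0.0]
wrist_force: [0.3, -0.8, 0.0]
finger_gap: 0.0453
t 27.88 pos [0.4345 0.3286 0.1889] gap 0.0453 F [ 0.3 -0.8  0. ] | linear cm [0.01 0.06 0.69] twist [-0.01  0.01  0.08]
```

View pics/w25.png

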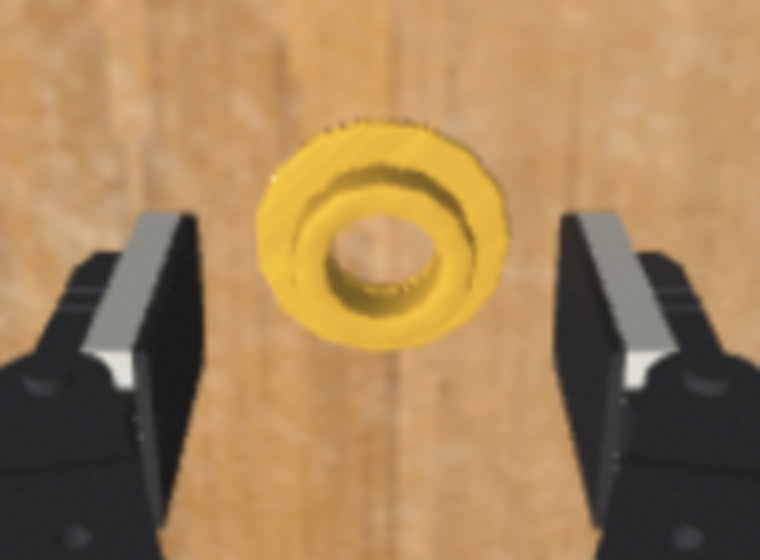

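View pics/s25.png

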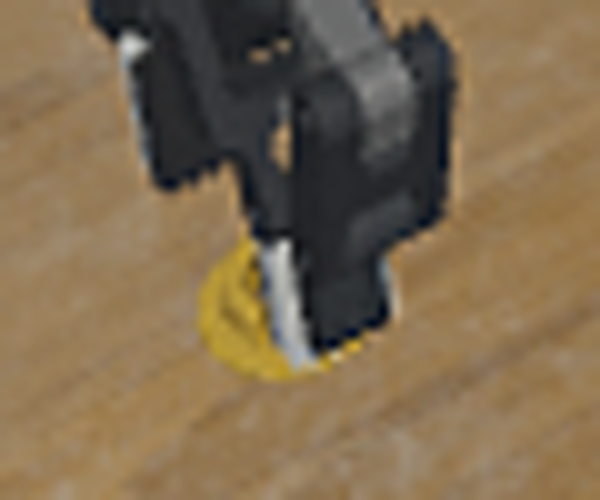

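```bash
python3 - <<'E'
from h import *
c=imaging.camera("wrist"); p,R,s=pose()
P=lambda a,b,z:((onplane(c,230+a/4-.375,190+b/4-.375,z,True))[:2]).round(4)
for a,b in((385,215),(385,318),(327,268),(442,268)): print("hole",P(a,b,.011))
for a,b in((383,120),(383,351),(256,240),(510,240)): print("rim",P(a,b,.002))
s=imaging.camera("scene")
o,d=ray(s,200+31-.45,280+36.5-.45)
for x in (.412,.409): print("tip",(o+d*(x-o[0])/d[0]).round(4))
go(.4346,.3280,.182)
E
```

```text
hole [0.436  0.3359]
hole [0.436  0.3206]
hole [0.4283 0.3282]
hole [0.4435 0.3282]
rim [0.4357 0.3459]
rim [0.4358 0.3102]
rim [0.4181 0.328 ]
rim [0.4535 0.328 ]
tip [0.412  0.3332 0.0109]
tip [0.409  0.3343 0.0147]
t 28.07 pos [0.4344 0.329  0.1897] gap 0.0450 F [-0.4  0.4  0.8] | linear cm [0.01 0.1  0.77] twist [-0.14 -0.07  0.11]
```

```bash
python3 -m creep '{"twist": [[0,0,0.1],[0,0,0.1],[0,0,0.1],[0,0,0.1],[0,0,0.1]], "linear": [[0.12,0.07,0.4],[0.12,0.07,0.7],[0.12,0.07,0.7],[0.12,0.07,0.7],[0.12,0.07,0.7]], "grip": [4,3.5,3,2.9,2.9]}' 30; python3 -m creep '{"twist": [[0,0,0],[0,0,0],[0,0,0]], "linear": [[0,0,0],[0,0,0],[0,0,0]], "grip": [2,2,2]}'; python3 - <<'E'
from wm import *
go(.4358,.3281,.182)
c=imaging.camera("wrist"); crop(c["pixels"],230,190,420,330,4,"w26.png")
c=imaging.camera("scene"); crop(c["pixels"],200,280,260,330,10,"s26.png")
E
```

```text
t: 28.7
eef_pos: [0.435, 0.3278, 0.1808]
orientation: [0.0, 1.0, 0.0, -0.0]
wrist_force: [0.3, 0.2, 0.7]
finger_gap: 0.0288
t: 29.08
eef_pos: [0.435, 0.3278, 0.181]
orientation: [-0.0, 1.0, 0.0, -0.0]
wrist_force: [-0.8, -0.7, 5.0]
finger_gap: 0.0221
t 29.07 pos [0.435  0.3278 0.181 ] gap 0.0221 F [-0.8 -0.7  5. ] | linear cm [ 0.08 -0.03 -0.1 ] twist [-0.01  0.05  0.01]
```

View pics/w26.png

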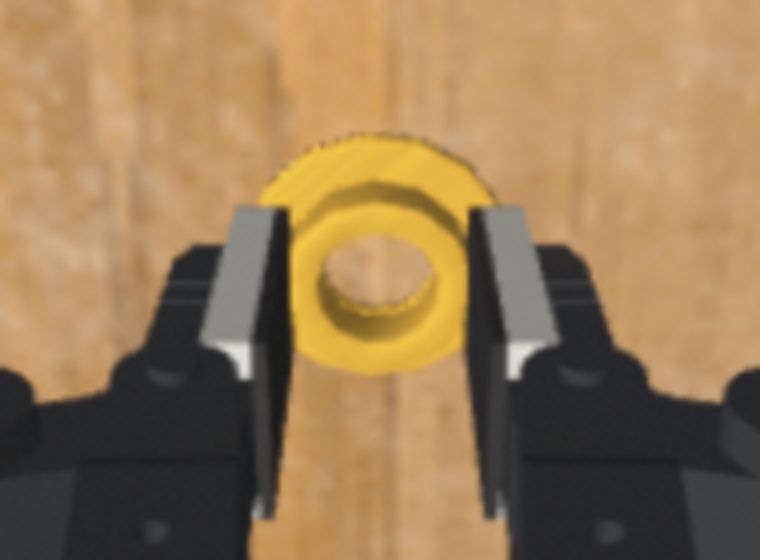

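View pics/s26.png

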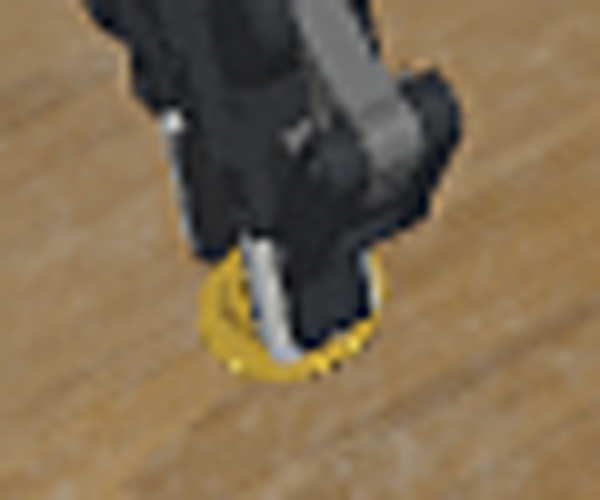

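The pads hold the hub from both sides. I lift and carry it.

```bash
python3 -m creep '{"twist": [[0,0,0],[0,0,0],[0,0,0],[0,0,0],[0,0,0]], "linear": [[0,0,-1],[0,0,-6],[0,0,-12],[0,0,-17],[0,0,-17]], "grip": [2,2,2,2,2]}' 40; python3 - <<'E'
from wm import *
go(.6688,.2372,.35)
c=imaging.camera("wrist"); crop(c["pixels"],230,190,420,330,4,"w27.png"); p,R,s=pose()
E
```

```text
t: 29.8
eef_pos: [0.4362, 0.3282, 0.3554]
orientation: [-0.003, 1.0, -0.0, 0.002]
wrist_force: [1.2, 0.5, -0.8]
finger_gap: 0.0213
t 29.80 pos [0.4362 0.3282 0.3554] gap 0.0213 F [ 1.2  0.5 -0.8] | linear cm [23.26  9.1   0.58] twist [-0.33 -0.24 -0.  ]
```

View pics/w27.png

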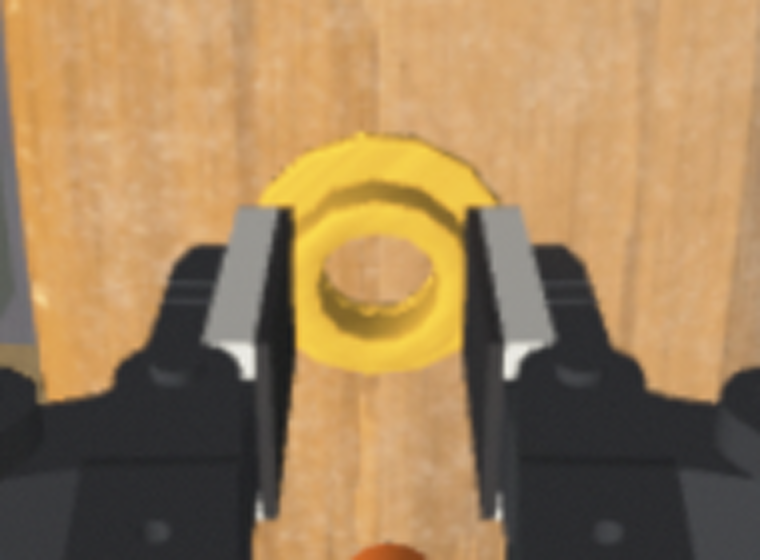

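```bash
python3 -m creep '{"twist": [[0,0,0],[0,0,0],[0,0,0],[0,0,0],[0,0,0]], "linear": [[5.5,2.1,0],[11,4.3,0],[16.5,6.4,0],[21,8.2,0],[23.2,9.1,0]], "grip": [2,2,2,2,2]}'; python3 -m creep '{"twist": [[0,0,0],[0,0,0],[0,0,0],[0,0,0]], "linear": [[0,0,1],[0,0,1.5],[0,0,1.5],[0,0,1.5]], "grip": [2,2,2,2]}'; python3 - <<'E'
from wm import *
go(.6688,.2372,.32)
c=imaging.camera("wrist"); crop(c["pixels"],220,120,430,340,2.7,"w28.png")
E
```

```text
t: 30.48
eef_pos: [0.6689, 0.2345, 0.348]
orientation: [0.002, 1.0, -0.001, -0.002]
wrist_force: [-0.7, 0.3, -1.2]
finger_gap: 0.0214
t: 30.98
eef_pos: [0.6666, 0.2375, 0.3359]
orientation: [-0.0, 1.0, 0.001, -0.0]
wrist_force: [-0.7, 1.2, 0.6]
finger_gap: 0.0213
t 30.98 pos [0.6666 0.2375 0.3359] gap 0.0213 F [-0.7  1.2  0.6] | linear cm [0.22 0.04 1.59] twist [-0.03  0.04  0.07]
```

View pics/w28.png

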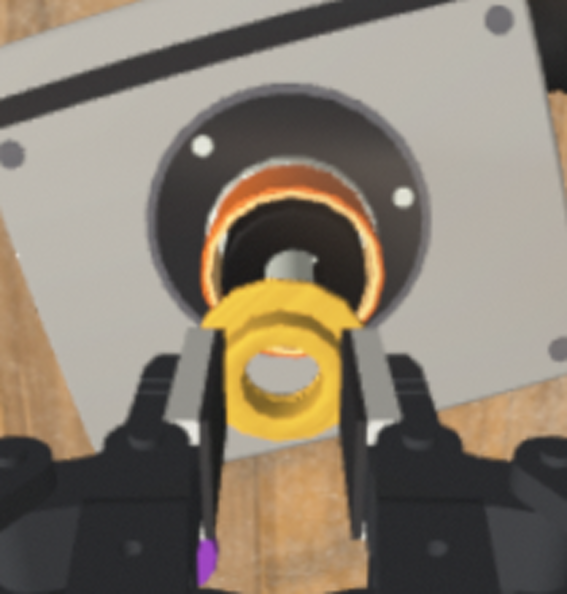

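```bash
python3 -m creep '{"twist": [[0,0,0],[0,0,0],[0,0,0],[0,0,0]], "linear": [[0.2,0.02,0.5],[0.2,0.02,1],[0.2,0.02,1],[0.2,0.02,1]], "grip": [2,2,2,2]}'; python3 - <<'E'
from wm import *
go(.6688,.2372,.32)
c=imaging.camera("wrist"); crop(c["pixels"],270,190,380,290,6,"w29.png")
E
```

```text
t: 31.52
eef_pos: [0.6691, 0.2366, 0.3255]
orientation: [0.0, 1.0, 0.0, -0.0]
wrist_force: [0.5, 0.8, -0.3]
finger_gap: 0.0218
t 31.52 pos [0.6691 0.2366 0.3255] gap 0.0218 F [ 0.5  0.8 -0.3] | linear cm [-0.03 -0.06  0.55] twist [0.01 0.05 0.01]
```

View pics/w29.png

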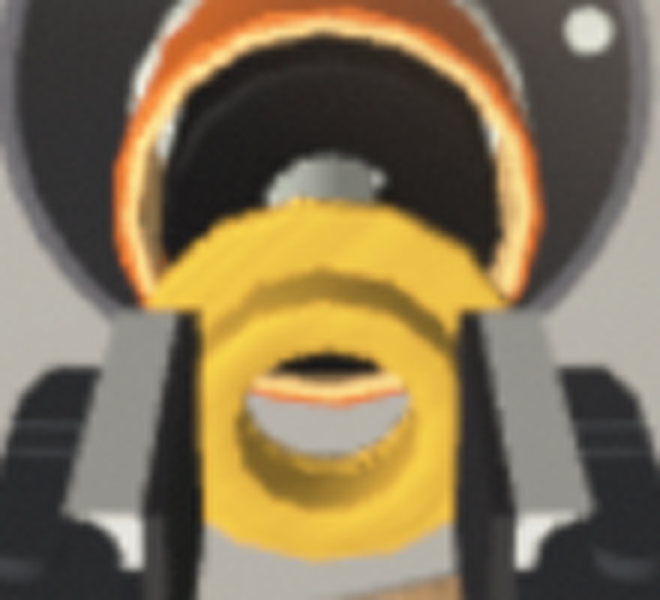

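```bash
python3 - <<'E'
from h import *
c=imaging.camera("wrist"); p,R,s=pose()
P=lambda a,b,z:((onplane(c,270+a/6-.42,190+b/6-.42,z,True))[:2]).round(4)
for a,b in((328,355),(328,508),(238,430),(416,430)): print("hole",P(a,b,p[2]-.17))
print("hub back",P(328,560,p[2]-.17),"spindle L R",P(268,190,.116),P(385,190,.116)); print("sleeve",P(115,205,.106),P(545,205,.106),P(330,12,.106),p)
E
```

```text
hole [0.6692 0.2442]
hole [0.6692 0.2297]
hole [0.6617 0.2372]
hole [0.6765 0.2372]
hub back [0.6692 0.2245] spindle L R [0.663  0.2441] [0.675  0.2441]
sleeve [0.646  0.2386] [0.6927 0.2387] [0.6693 0.2602] [0.66914108 0.23664938 0.32575447]
```

The washer hole (0.6692,0.2370) is over the spindle (0.669,0.2373). I descend.

```bash
python3 -m creep '{"twist": [[0,0,0],[0,0,0],[0,0,0],[0,0,0]], "linear": [[-0.01,-0.03,0.8],[-0.01,-0.03,1.6],[-0.01,-0.03,2.4],[-0.01,-0.03,2.4]], "grip": [2,2,2,2]}'; python3 - <<'E'
from wm import *
go(.6688,.2369,.289)
c=imaging.camera("wrist"); crop(c["pixels"],270,190,380,290,6,"w30.png")
E
```

```text
t: 32.12
eef_pos: [0.6687, 0.2369, 0.3004]
orientation: [0.0, 1.0, 0.0, -0.001]
wrist_force: [-0.7, -0.5, -0.5]
finger_gap: 0.0214
t 32.12 pos [0.6687 0.2369 0.3004] gap 0.0214 F [-0.7 -0.5 -0.5] | linear cm [0.02 0.   1.14] twist [0.05 0.14 0.02]
```

View pics/w30.png

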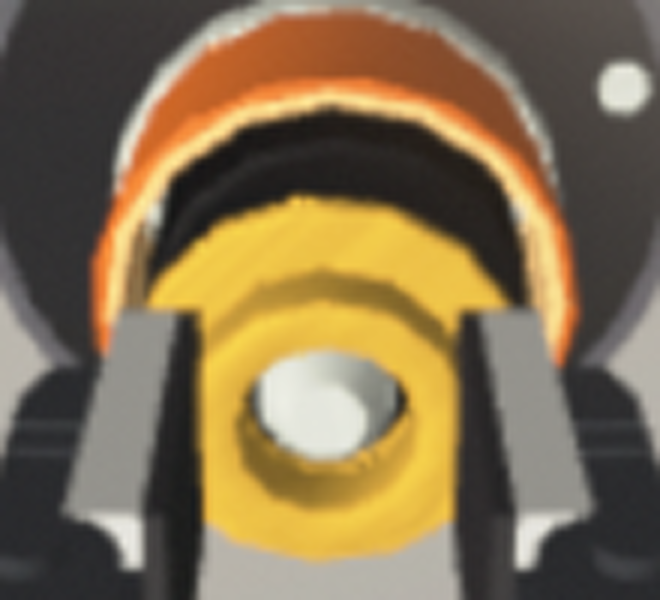

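```bash
python3 -m creep '{"twist": [[0,0,0],[0,0,0],[0,0,0]], "linear": [[0.02,0,0.5],[0.02,0,0.9],[0.02,0,0.9]], "grip": [2,2,2]}'; python3 -m creep '{"twist": [[0,0,0],[0,0,0]], "linear": [[0,0,0.15],[0,0,0.15]], "grip": [2,2]}'; python3 -m creep '{"twist": [[0,0,0],[0,0,0]], "linear": [[0,0,0.15],[0,0,0.15]], "grip": [2,2]}'
```

```text
t: 32.55
eef_pos: [0.669, 0.2369, 0.2921]
orientation: [0.0, 1.0, 0.0, -0.001]
wrist_force: [1.0, 0.4, -1.5]
finger_gap: 0.0216
t: 32.8
eef_pos: [0.6692, 0.2369, 0.2911]
orientation: [0.0, 1.0, 0.0, -0.0]
wrist_force: [-0.3, 0.4, -1.2]
finger_gap: 0.0215
t: 33.05
eef_pos: [0.6691, 0.237, 0.2895]
orientation: [0.0, 1.0, 0.0, -0.0]
wrist_force: [-0.3, 0.2, -1.6]
finger_gap: 0.0213
```

```bash
python3 -m creep '{"twist": [[0,0,0],[0,0,0]], "linear": [[0,0,0.15],[0,0,0.15]], "grip": [2,2]}'; python3 -m creep '{"twist": [[0,0,0],[0,0,0]], "linear": [[0,0,0.15],[0,0,0.15]], "grip": [2,2]}'
```

```text
t: 33.3
eef_pos: [0.6693, 0.237, 0.2891]
orientation: [-0.0, 1.0, 0.0, -0.0]
wrist_force: [-1.7, -0.5, 6.4]
finger_gap: 0.0216
t: 33.55
eef_pos: [0.6695, 0.2369, 0.289]
orientation: [-0.001, 1.0, 0.0, 0.0]
wrist_force: [-4.6, -0.2, 14.2]
finger_gap: 0.0211
```

Seated at 14 N. I release, lift and look, then travel to the knob at about (0.470,-0.315).

```bash
python3 -m creep '{"twist": [[0,0,0],[0,0,0],[0,0,0],[0,0,0],[0,0,0]], "linear": [[0,0,-0.2],[0,0,-0.2],[0,0,-0.5],[0,0,-4],[0,0,-7]], "grip": [6,6,6,6,6]}'; python3 - <<'E'
from wm import *
go(.47,-.315,.36)
c=imaging.camera("wrist"); crop(c["pixels"],220,120,430,340,2.5,"w31.png")
E
python3 -m creep '{"twist": [[0,0,0],[0,0,0],[0,0,0],[0,0,0],[0,0,0]], "linear": [[-2,5.5,0],[-4,11,0],[-6,16.5,0],[-8,22,0],[-10,27.5,0]], "grip": [6,6,6,6,6]}'; python3 -c "
from h import *
go(.47,-.315,.36)"
```

```text
t: 34.17
eef_pos: [0.6692, 0.2369, 0.3574]
orientation: [0.0, 1.0, 0.0, -0.001]
wrist_force: [0.5, 0.6, -0.2]
finger_gap: 0.0601
t 34.17 pos [0.6692 0.2369 0.3574] gap 0.0601 F [ 0.5  0.6 -0.2] | linear cm [-19.92  55.19  -0.22] twist [0.02 0.06 0.  ]
t: 34.85
eef_pos: [0.5684, -0.0399, 0.3568]
orientation: [-0.0, 1.0, 0.0, -0.0]
wrist_force: [0.8, -0.6, -0.0]
finger_gap: 0.0597
t 34.85 pos [ 0.5684 -0.0399  0.3568] gap 0.0597 F [ 0.8 -0.6 -0. ] | linear cm [-9.84 27.51 -0.33] twist [-0.01  0.02  0.01]
```

View pics/w31.png

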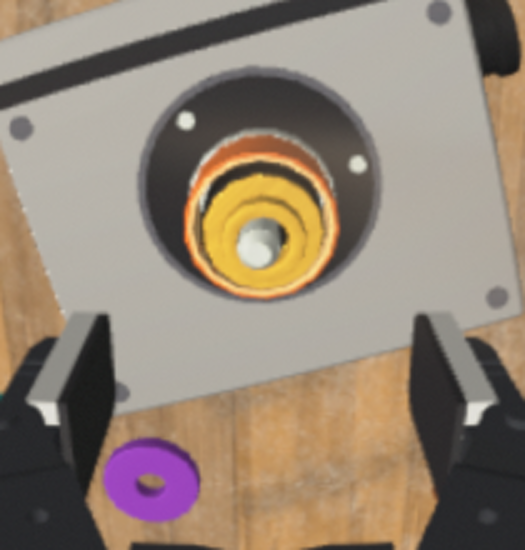

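The washer sits on the drum with its hub up. On to the knob.

```bash
python3 -m creep '{"twist": [[0,0,0],[0,0,0],[0,0,0],[0,0,0],[0,0,0]], "linear": [[-2,5.5,0],[-4,11,0],[-6,16.5,0],[-8,22,0],[-9.8,27.2,0]], "grip": [6,6,6,6,6]}'; python3 -m creep '{"twist": [[0,0,0],[0,0,0],[0,0,0]], "linear": [[0,0,0],[0,0,0],[0,0,0]], "grip": [6,6,6]}'; python3 - <<'E'
from wm import *
go(.47,-.315,.34)
c=imaging.camera("wrist"); cv2.imwrite("pics/w32.png",c["pixels"][:,:,::-1]); crop(c["pixels"],270,140,380,230,6,"w32c.png")
E
```

```text
t: 35.48
eef_pos: [0.4702, -0.3119, 0.357]
orientation: [-0.0, 1.0, -0.0, -0.0]
wrist_force: [1.0, -1.3, -0.4]
finger_gap: 0.0602
t: 35.85
eef_pos: [0.4722, -0.3087, 0.3566]
orientation: [-0.0, 1.0, 0.001, -0.0]
wrist_force: [0.1, 0.4, 0.0]
finger_gap: 0.0597
t 35.85 pos [ 0.4722 -0.3087  0.3566] gap 0.0597 F [0.1 0.4 0. ] | linear cm [-0.22  0.63  1.66] twist [-0.03  0.05  0.15]
```

View pics/w32.png

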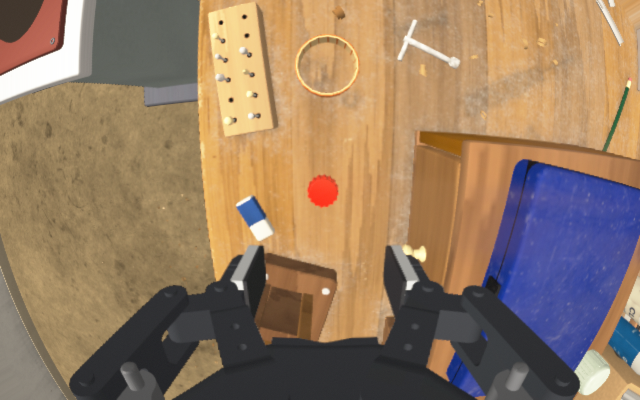

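View pics/w32c.png

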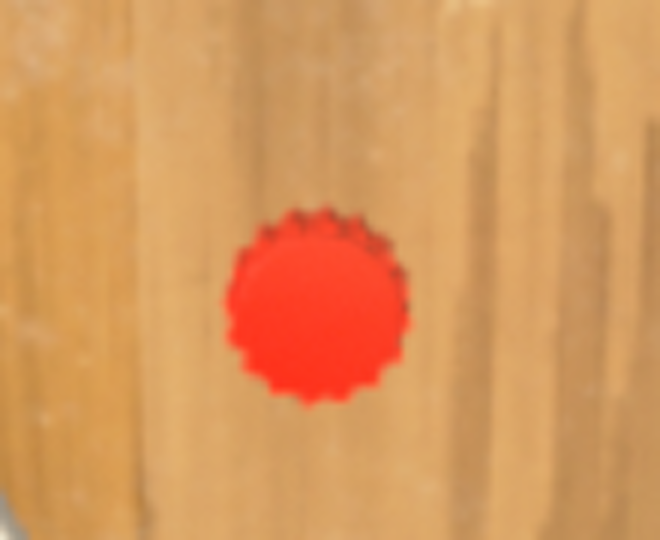

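```bash
python3 - <<'E'
from h import *
c=imaging.camera("wrist"); p,R,s=pose()
P=lambda a,b,z:((onplane(c,270+a/6-.42,140+b/6-.42,z,True))[:2]).round(4)
print("knob bot@.02",P(318,405,.02),"L R",P(225,310,.02),P(411,310,.02),"top@0",P(318,207,0.0))
for z in(0,.05,.1): print("tray",z,onplane(c,275,255,z,True)[:2],onplane(c,336,272,z,True)[:2])
go(.47,-.315,.182)
t=imaging.camera("top"); crop(t["pixels"],390,180,560,290,4,"t32.png")
sc=imaging.camera("scene"); crop(sc["pixels"],390,120,560,240,4,"s32.png")
E
```

```text
knob bot@.02 [ 0.4704 -0.3319] L R [ 0.4546 -0.3151] [ 0.4861 -0.3149] top@0 [ 0.4702 -0.3012]
tray 0 [ 0.41440427 -0.39752057] [ 0.4864201  -0.41953444]
tray 0.05 [ 0.42326806 -0.37269777] [ 0.48420579 -0.39132528]
tray 0.1 [ 0.43213185 -0.34787498] [ 0.48199148 -0.36311613]
t 35.95 pos [ 0.472  -0.3089  0.3567] gap 0.0602 F [-0.5  0.5 -0.9] | linear cm [-0.19  0.62 17.47] twist [-0.02  0.05  0.14]
```

View pics/t32.png

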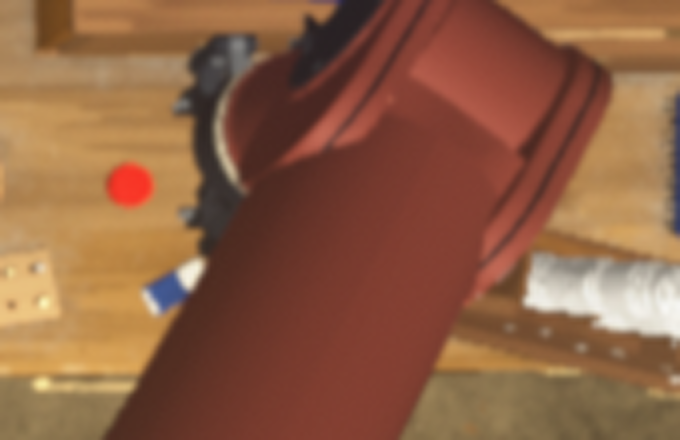

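View pics/s32.png

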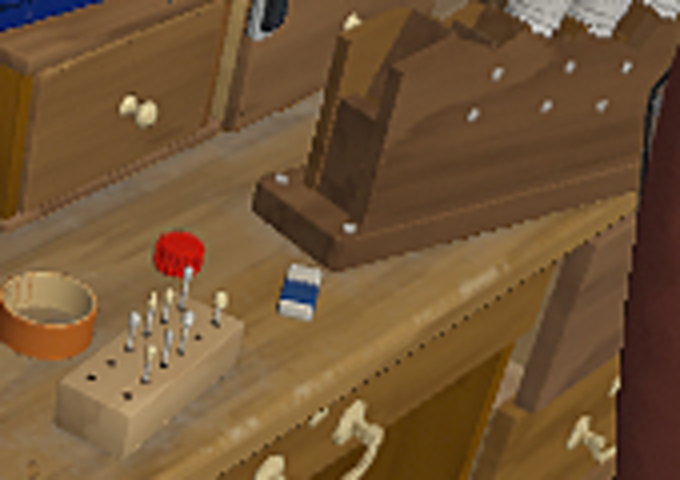

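The knob is at (0.4703,-0.316), and the brown rack base begins about 80 mm beyond it, so the gripper body is clear. I descend.

```bash
python3 -m creep '{"twist": [[0,0,0.1],[0,0,0.1],[0,0,0.1],[0,0,0.1],[0,0,0.1]], "linear": [[-0.17,0.72,5],[-0.17,0.72,10],[-0.17,0.72,15],[-0.17,0.72,16.7],[-0.17,0.72,16.7]], "grip": [6,5.5,5.5,5.5,5.5]}'; python3 - <<'E'
from wm import *
go(.4703,-.316,.183)
c=imaging.camera("wrist"); crop(c["pixels"],200,170,450,350,3,"w33.png")
E
```

```text
t: 36.67
eef_pos: [0.4696, -0.3172, 0.1897]
orientation: [-0.0, 1.0, -0.001, -0.001]
wrist_force: [-0.0, -0.2, 0.8]
finger_gap: 0.0548
t 36.67 pos [ 0.4696 -0.3172  0.1897] gap 0.0548 F [-0.  -0.2  0.8] | linear cm [ 0.08 -0.12  0.67] twist [-0.01  0.12 -0.08]
```

View pics/w33.png

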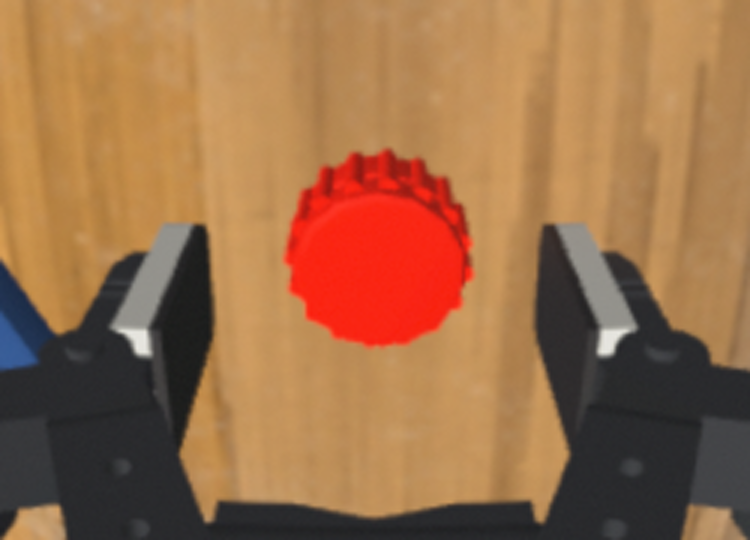

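```bash
python3 - <<'E'
from h import *
c=imaging.camera("wrist"); p,R,s=pose()
P=lambda a,b,z:((onplane(c,200+a/3-.33,170+b/3-.33,z,True))[:2]).round(4)
print("bot",P(378,347,.02),"L,R",P(286,265,.02),P(474,265,.02),"face top",P(378,194,.02),"base top",P(385,149,.0))
go(.4703,-.316,.183)
E
```

```text
bot [ 0.4709 -0.332 ] L,R [ 0.4554 -0.3159] [ 0.487  -0.3159] face top [ 0.4708 -0.3029] base top [ 0.4722 -0.3023]
t 36.77 pos [ 0.4702 -0.3178  0.1915] gap 0.0548 F [-0.1  0.5 -0.2] | linear cm [ 0.01 -0.19  0.85] twist [ 0.06 -0.07 -0.08]
```

```bash
python3 -m creep '{"twist": [[0,0,0],[0,0,0],[0,0,0],[0,0,0],[0,0,0]], "linear": [[0.08,-0.04,0.7],[0.08,-0.04,0.7],[0.08,-0.04,0.7],[0.08,-0.04,0.7],[0.08,-0.04,0.7]], "grip": [5,4,3.5,2.5,2.5]}' 40; python3 -m creep '{"twist": [[0,0,0],[0,0,0],[0,0,0],[0,0,0],[0,0,0]], "linear": [[0,0,0],[0,0,-2],[0,0,-8],[0,0,-13],[0,0,-18]], "grip": [2.5,2.5,2.5,2.5,2.5]}'; python3 - <<'E'
from wm import *
go(.6688,.2372,.36)
c=imaging.camera("wrist"); crop(c["pixels"],220,180,430,340,3.5,"w34.png")
E
```

```text
t: 37.4
eef_pos: [0.4704, -0.317, 0.1833]
orientation: [-0.0, 1.0, -0.001, -0.0]
wrist_force: [-0.5, 0.9, 4.0]
finger_gap: 0.0281
t: 38.02
eef_pos: [0.4699, -0.3172, 0.3658]
orientation: [0.0, 1.0, -0.001, 0.0]
wrist_force: [1.4, 0.1, -1.0]
finger_gap: 0.0284
t 38.02 pos [ 0.4699 -0.3172  0.3658] gap 0.0284 F [ 1.4  0.1 -1. ] | linear cm [ 19.76 -55.49   0.56] twist [ 0.03 -0.01 -0.14]
```

View pics/w34.png

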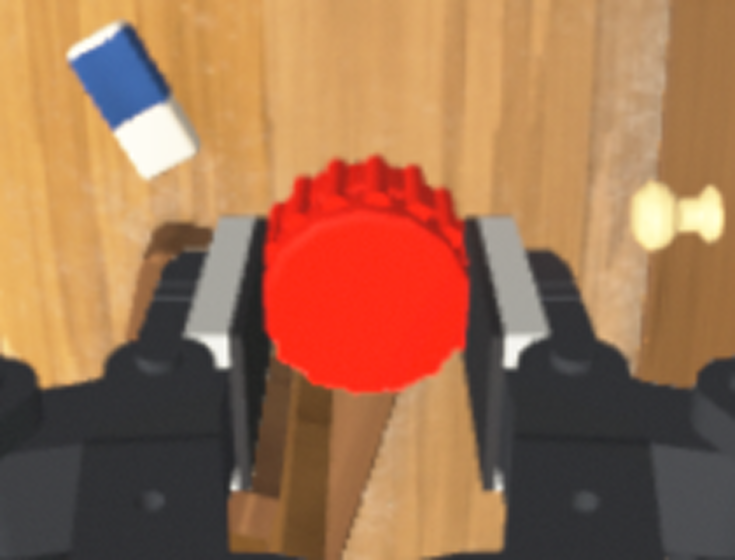

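```bash
python3 -m creep '{"twist": [[0,0,0],[0,0,0],[0,0,0],[0,0,0],[0,0,0]], "linear": [[2,-5.5,0],[4,-11,0],[6,-16.6,0],[8,-22.2,0],[10,-27.8,0]], "grip": [2.5,2.5,2.5,2.5,2.5]}'; python3 -c "
from h import *
go(.6690,.2372,.36)"
```

```text
t: 38.7
eef_pos: [0.5711, -0.0376, 0.364]
orientation: [-0.0, 1.0, -0.001, 0.0]
wrist_force: [1.2, -0.5, 0.3]
finger_gap: 0.028
t 38.70 pos [ 0.5711 -0.0376  0.364 ] gap 0.0280 F [ 1.2 -0.5  0.3] | linear cm [  9.73 -27.51   0.41] twist [-0.02 -0.04 -0.13]
```

```bash
python3 -m creep '{"twist": [[0,0,0],[0,0,0],[0,0,0],[0,0,0],[0,0,-0.1]], "linear": [[2,-5.5,0],[4,-11,0],[6,-16.6,0],[8,-22.2,0],[9.7,-27,0.5]], "grip": [2.5,2.5,2.5,2.5,2.5]}'; python3 -m creep '{"twist": [[0,0,0],[0,0,0],[0,0,0],[0,0,0]], "linear": [[0,0,1],[0,0,1.8],[0,0,1.8],[0,0,1.8]], "grip": [2.5,2.5,2.5,2.5]}'; python3 - <<'E'
from wm import *
go(.6690,.2372,.335)
c=imaging.camera("wrist"); crop(c["pixels"],220,120,430,340,2.7,"w35.png")
E
```

```text
t: 39.33
eef_pos: [0.6686, 0.2331, 0.359]
orientation: [-0.0, 1.0, 0.0, 0.0]
wrist_force: [0.3, -1.1, 0.5]
finger_gap: 0.0281
t: 39.83
eef_pos: [0.6684, 0.2294, 0.3405]
orientation: [-0.0, 1.0, -0.001, -0.0]
wrist_force: [-0.4, -0.8, -0.9]
finger_gap: 0.028
t 39.83 pos [0.6684 0.2294 0.3405] gap 0.0280 F [-0.4 -0.8 -0.9] | linear cm [ 0.06 -0.78  0.55] twist [-0.01  0.   -0.09]
```

View pics/w35.png

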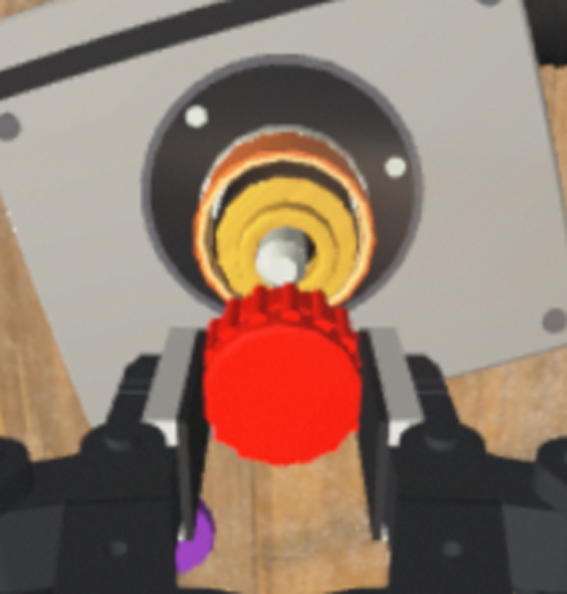

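```bash
python3 - <<'E'
from h import *
c=imaging.camera("wrist"); p,R,s=pose(); crop(c["pixels"],270,190,380,300,6,"w36.png")
P=lambda a,b,z:((onplane(c,220+a/2.7-.32,120+b/2.7-.32,z,True))[:2]).round(4)
print("knob L,R,bot,facetop",P(204,385,p[2]-.163)-p[:2],P(361,385,p[2]-.163)-p[:2],P(283,466,p[2]-.163)-p[:2],P(283,327,p[2]-.163)-p[:2])
print("knob base top edge",P(287,283,p[2]-.183)-p[:2])
print("tip",P(256,262,.124),P(305,262,.124),P(280,285,.128)); print(p)
E
```

```text
knob L,R,bot,facetop [-0.01367528  0.00330488] [0.01412472 0.00330488] [ 0.00032472 -0.01369512] [0.00032472 0.01470488]
knob base top edge [0.00112472 0.01520488]
tip [0.6624 0.2379] [0.6739 0.2379] [0.668  0.2336]
[0.66837528 0.22999512 0.34040584]
```

View pics/w36.png

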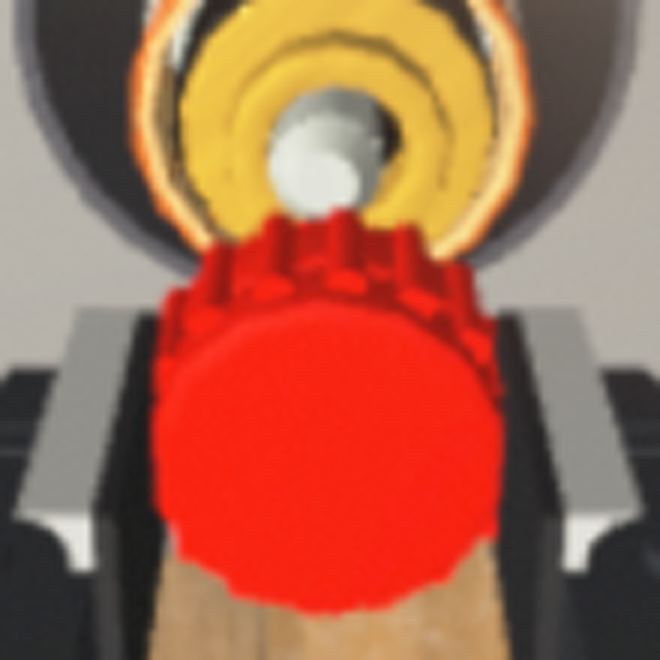

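```bash
python3 -m creep '{"twist": [[0,0,-0.1],[0,0,-0.1],[0,0,-0.1],[0,0,-0.1],[0,0,-0.1]], "linear": [[0.04,-0.72,0.5],[0.04,-0.72,1],[0.04,-0.72,1],[0.04,-0.72,1],[0.04,-0.72,1]], "grip": [2.5,2.5,2.5,2.5,2.5]}'; python3 - <<'E'
from wm import *
go(.6688,.2371,.318)
c=imaging.camera("wrist"); crop(c["pixels"],220,120,430,340,2.7,"w37.png")
c=imaging.camera("scene"); crop(c["pixels"],180,130,250,230,6,"s37.png")
E
```

```text
t: 40.55
eef_pos: [0.6687, 0.2379, 0.3298]
orientation: [-0.0, 1.0, 0.001, -0.0]
wrist_force: [-0.3, -0.0, -1.5]
finger_gap: 0.0277
t 40.55 pos [0.6687 0.2379 0.3298] gap 0.0277 F [-0.3 -0.  -1.5] | linear cm [0.01 0.08 1.18] twist [-0.    0.04  0.1 ]
```

View pics/w37.png

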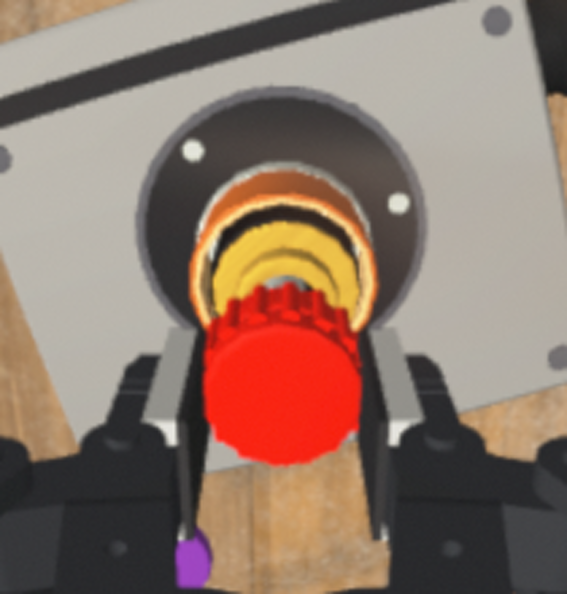

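View pics/s37.png

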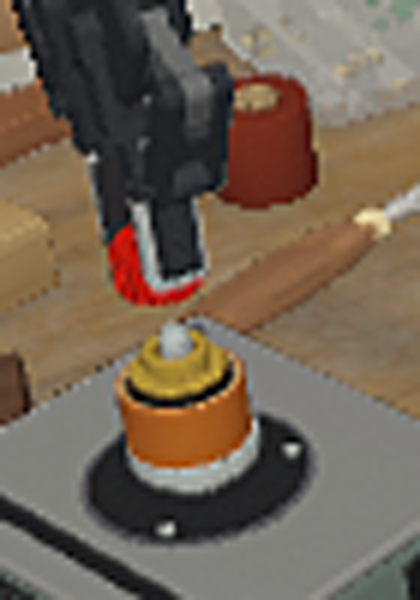

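```bash
python3 - <<'E'
from h import *
c=imaging.camera("scene"); p,R,s=pose()
f=lambda X:(np.array(proj(c,X))-[180,130]+.42)*6
print("axis z=.128",f((.6688,.2372,.128)),"sleeve c .093",f((.6688,.2372,.093)))
for z in(p[2]-.183,p[2]-.163):
  print("knob axis",z,f((p[0],p[1],z)))
  # horizontal extent in camera
  a=np.array(c["R"])[0]; a=a/np.linalg.norm(a); print("L,R",f(np.array([p[0],p[1],z])-a*.0165),f(np.array([p[0],p[1],z])+a*.0165))
go(.6688,.2371,.318)
crop(c["pixels"],190,155,230,200,12,"s38.png")
E
```

```text
axis z=.128 [166.55058456 327.97311368] sleeve c .093 [180.69070848 405.96972071]
knob axis 0.14669668059557378 [157.05284889 285.66797043]
L,R [111.40183104 285.66797043] [202.70386674 285.66797043]
knob axis 0.16669668059557377 [148.46140377 238.40804548]
L,R [102.22054436 238.40804548] [194.70226319 238.40804548]
t 40.70 pos [0.6687 0.2379 0.3297] gap 0.0279 F [ 0.9 -0.2  0.2] | linear cm [0.01 0.08 1.17] twist [-0.    0.04  0.11]
```

View pics/s38.png

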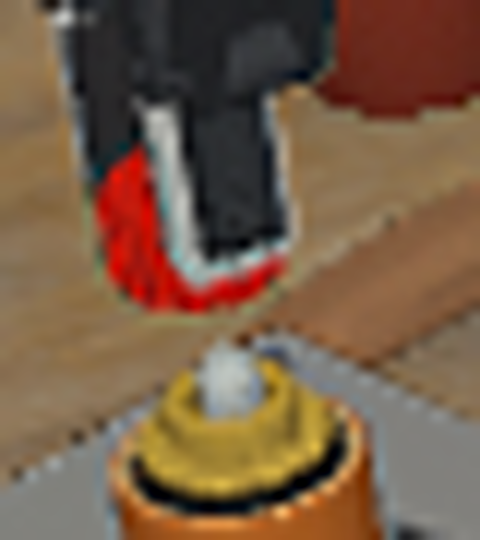

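The scene view gives the knob a lead of about 1.6 mm in +x/+y over the stack, and half of that comes from the TCP being at y=0.2379. I correct towards (0.6685,0.2368) and go down.

```bash
python3 -m creep '{"twist": [[0,0,0.1],[0,0,0.1],[0,0,0.1],[0,0,0.1]], "linear": [[-0.03,0.11,0.3],[-0.03,0.11,1.2],[-0.03,0.11,1.2],[-0.03,0.11,1.2]], "grip": [2.5,2.5,2.5,2.5]}'; python3 -m creep '{"twist": [[0,0,0],[0,0,0],[0,0,0]], "linear": [[0,0,0.4],[0,0,0.8],[0,0,0.8]], "grip": [2.5,2.5,2.5]}'; python3 -c "
from h import *
go(.6688,.2369,.302)"
```

```text
t: 41.2
eef_pos: [0.6683, 0.2369, 0.3174]
orientation: [0.0, 1.0, 0.0, -0.001]
wrist_force: [0.1, -0.2, 0.4]
finger_gap: 0.0275
t: 41.58
eef_pos: [0.6682, 0.2369, 0.309]
orientation: [0.0, 1.0, 0.0, -0.001]
wrist_force: [-0.6, 0.3, -0.3]
finger_gap: 0.028
t 41.58 pos [0.6682 0.2369 0.309 ] gap 0.0280 F [-0.6  0.3 -0.3] | linear cm [ 0.06 -0.    0.7 ] twist [0.02 0.09 0.01]
```

```bash
python3 -m creep '{"twist": [[0,0,0],[0,0,0],[0,0,0]], "linear": [[0.05,0,0.2],[0.05,0,0.4],[0.05,0,0.4]], "grip": [2.5,2.5,2.5]}'; python3 -m creep '{"twist": [[0,0,0],[0,0,0]], "linear": [[0,0,0.2],[0,0,0.2]], "grip": [2.5,2.5]}';python3 -m creep '{"twist": [[0,0,0],[0,0,0]], "linear": [[0,0,0.15],[0,0,0.15]], "grip": [2.5,2.5]}'
```

```text
t: 41.95
eef_pos: [0.6688, 0.2369, 0.3054]
orientation: [0.0, 1.0, 0.0, -0.001]
wrist_force: [-0.4, -0.3, -2.1]
finger_gap: 0.0274
t: 42.2
eef_pos: [0.6688, 0.2369, 0.3034]
orientation: [0.0, 1.0, 0.0, -0.001]
wrist_force: [-0.0, -0.8, 0.1]
finger_gap: 0.0276
t: 42.45
eef_pos: [0.6689, 0.2369, 0.3024]
orientation: [-0.0, 1.0, 0.0, -0.0]
wrist_force: [-0.2, 0.5, 2.6]
finger_gap: 0.0278
```

```bash
python3 -m creep '{"twist": [[0,0,0],[0,0,0]], "linear": [[0,0,0.15],[0,0,0.15]], "grip": [2.5,2.5]}';python3 -m creep '{"twist": [[0,0,0],[0,0,0]], "linear": [[0,0,0.1],[0,0,0.1]], "grip": [2.5,2.5]}'
```

```text
t: 42.7
eef_pos: [0.669, 0.2369, 0.3023]
orientation: [-0.001, 1.0, 0.0, 0.0]
wrist_force: [-4.8, -0.5, 11.3]
finger_gap: 0.0278
t: 42.95
eef_pos: [0.6691, 0.2368, 0.3022]
orientation: [-0.001, 1.0, 0.0, 0.0]
wrist_force: [-6.8, -1.7, 17.1]
finger_gap: 0.0279
```

Firm contact (17 N) at TCP z 0.302, as computed for a seated knob. I release, lift clear and check.

```bash
python3 -m creep '{"twist": [[0,0,0],[0,0,0],[0,0,0],[0,0,0],[0,0,0]], "linear": [[0,0,-0.2],[0,0,-0.25],[0,0,-0.5],[0,0,-3],[0,0,-7]], "grip": [6,6,6,6,6]}'; python3 -m creep '{"twist": [[0,0,0],[0,0,0],[0,0,0],[0,0,0],[0,0,0]], "linear": [[0,2,0],[0,5,0],[0,9,0],[0,9,0],[0,9,0]], "grip": [6,6,6,6,6]}'; python3 - <<'E'
from wm import *
p,R,s=pose(); print(p,s["wrist_force"])
c=imaging.camera("wrist"); cv2.imwrite("pics/w40.png",c["pixels"][:,:,::-1])
c=imaging.camera("scene"); crop(c["pixels"],170,140,260,240,6,"s40.png")
E
```

```text
t: 43.58
eef_pos: [0.6685, 0.2369, 0.3687]
orientation: [0.001, 1.0, 0.0, -0.002]
wrist_force: [-0.8, 0.3, 0.8]
finger_gap: 0.06
t: 44.2
eef_pos: [0.6688, 0.1468, 0.369]
orientation: [-0.0, 1.0, -0.0, -0.001]
wrist_force: [-0.5, 0.6, -0.6]
finger_gap: 0.0602
[0.66876601 0.146767   0.36899467] [-0.46598396  0.62236829 -0.61291012]
```

View pics/w40.png

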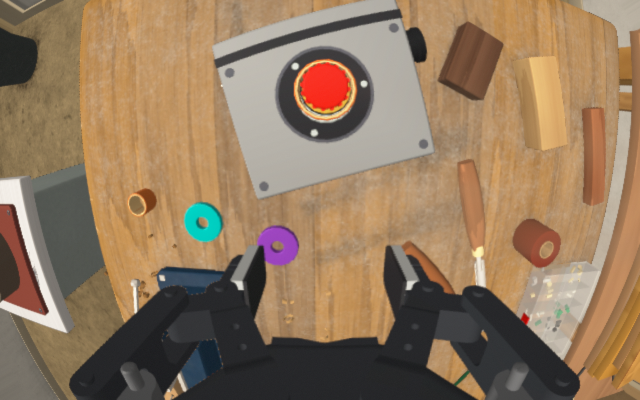

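View pics/s40.png

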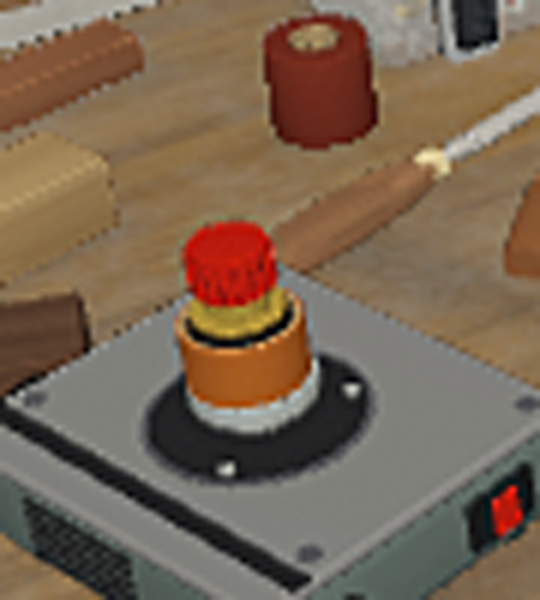

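The stack shows flange, sleeve round the drum, washer and knob, all upright. One numeric check of knob height and wrong-sleeve positions, then hand in.

```bash
python3 - <<'E'
from wm import *
c=imaging.camera("scene")
red=lambda p:(lambda q:((q[:,:,0]<6)|(q[:,:,0]>174))&(q[:,:,1]>190)&(q[:,:,2]>130))(cv2.cvtColor(p,cv2.COLOR_RGB2HSV))
m=red(c["pixels"][160:200,190:230]).astype(np.uint8); x,y,w,h=cv2.boundingRect(m); print("knob bbox centre",190+x+w/2-.5,160+y+h/2-.5,w,h)
for z in(.126,.129,.132): print("pred knob centre at z",z,np.round(proj(c,(.6688,.2372,z)),1))
m=gray(c["pixels"][195:215,190:230])
print("ref disc axis .061",np.round(proj(c,(.6688,.2372,.061)),1))
t=imaging.camera("top"); old=cv2.imread("pics/top0.png")[:,:,::-1]
for n,(u,v,r) in dict(small=(272,238,11),large=(380,225,16)).items():
    print(n,"top diff mean",np.abs(t["pixels"][v-r:v+r,u-r:u+r].astype(int)-old[v-r:v+r,u-r:u+r]).mean().round(2))
crop(t["pixels"],190,110,450,270,3,"t40.png")
E
```

```text
knob bbox centre 208.0 183.5 15 14
pred knob centre at z 0.126 [207.5 185. ]
pred knob centre at z 0.129 [207.3 183.9]
pred knob centre at z 0.132 [207.1 182.7]
ref disc axis .061 [211.8 208.6]
small top diff mean 50.69
large top diff mean 13.13
```

View pics/t40.png

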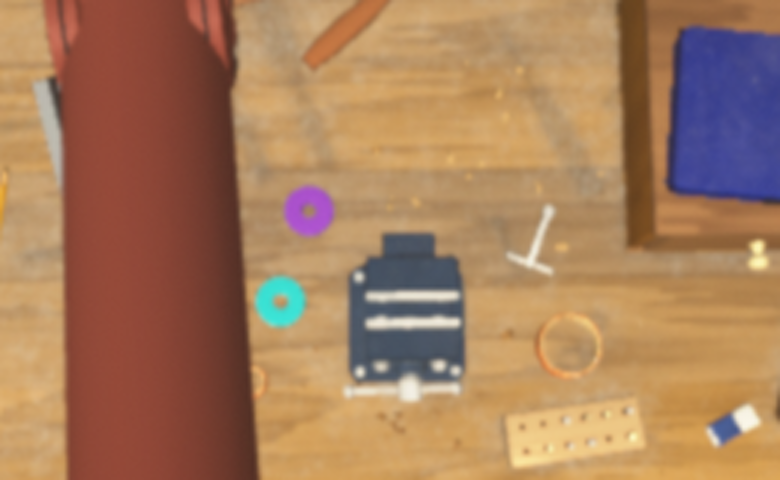

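The top view has the large sleeve at its old place (570,345). The small sleeve is half hidden behind the arm, but its visible edge at (262,382) is where it was. The knob's image centre (208.0,183.5) fits z≈0.130 m, against 0.129 m nominal.

```bash
python3 - <<'E'
from h import *
print(robot.job_done(), robot.read_state()["t"])
E
```

```text
the job is handed in; nothing more can be done
the job is handed in; nothing more can be done
```

I built the sanding drum on the spindle in the order asked: flange, drum, middle sleeve (about 46 mm measured), washer with its hub up, and knob. I handed the job in at about 44 s with the gripper open and clear. The hand-in gave no verdict.

**Seating:** each part went down to 11–17 N of contact, within about 1 mm of the expected seated height. The last wrist and scene views show an upright, complete stack. The knob's image centre gives about 0.130 m, against 0.129 m nominal.

**Checks that failed or disagreed:**
- **Wrong-size sleeves:** the final top-view difference check was useless, because the arm hid the small sleeve (mean difference 51) and the large one also differed (13). By eye the large sleeve stands where it was. The small sleeve shows only one edge in the top view, in its old place; it stands upright in the final wrist view.
- **Scene camera:** just before the knob went on, it put the knob about 1.6 mm off the stack. I corrected part of that, and the knob went on without side load.
- **Camera agreement:** the top and wrist cameras differed by 1–3 mm, up to about 4 mm for the middle sleeve. I relied on the wrist camera.

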